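# Cover the specimen tray and crack open the dry box

### The job

Get the tray ready to go into the dry box: first lay the flat cover plate squarely on the specimen tray, edges flush, and let go of it. Then take the dry box's lid by its bar handle, pull up until the sticky seal lets go, and keep the lid only slightly ajar, its front edge about 25 mm up, without letting it fly open; finish still holding it like that. Leave the weighing boat, the marker and the sample jar where they are.

Things in the scene. Friction and masses are not known exactly. Their poses are not given: they have to be found in the camera images.
- tray: specimen tray: bare aluminium block 100 (its x) x 56 (its y) x 20 mm high with three round wells of 26 mm diameter, 13 mm deep, in a row along x in its top; loose on the bench, 0.3 kg. Origin: centre of its underside; z up. The tray and the cover may lie in each other's places
- cover: cover plate: plain flat aluminium plate, no wells, same outline as the tray: 100 (its x) x 56 (its y) x 12 mm thick, 0.14 kg, loose, lying flat on the bench. Origin: centre of its underside; z up. It can be gripped across its 56 mm width
- drybox: dry box: fixed low clear-walled box with grey plinth and rim, 150 (x) x 180 (y) x 90 mm high without lid, two black pipe rings inside. Origin: centre of its underside; its front faces its own -x, the lid's hinge is along the top of its +x side
- dry_lid (a joint): opening angle of the dry box's hinged lid in rad: 0 shut, grows as the front edge rises, stop at 0.45. A gasket sticks: at the handle it takes about 14 N straight up to break it loose; the resistance is greatest within the first 0.015 rad, halves by about 0.04 rad and is gone by 0.08 rad, where some 2 N remain (lid weight). The lid falls shut when let go. The front edge is 158 mm from the hinge line, so 0.16 rad lifts it 25 mm
- lid_handle (a point): middle of the lid's steel bar handle: round bar 12 mm thick, 98 mm free length between its two posts, along the box's y, its centre 38 mm above the lid's top face (140 mm above the bench when shut), 139 mm in front of the hinge line and 50 mm above it when shut; moves with the lid
- lid_hinge (a point): middle of the lid's hinge line (horizontal, along the box's y), 90 mm above the bench, on the box's far (+x) side; fixed to the box, and has the box's axes
- boat: bystander: white weighing boat 25x91x10 mm lying in front of the dry box; leave alone. Origin: centre of its underside
- marker: bystander: capped black and white marker, 138 mm long, 16 mm thick, lying behind; leave alone. Origin: centre of its underside
- jar: bystander: sample jar, 50 mm across, 78 mm high, standing behind and left of the dry box; leave alone. Origin: centre of its underside
Things that resemble listed ones, but are neither listed nor needed, are in the scene too. What is shaped like the cover but green or pink is not meant.

How it is judged:
By the outcome, as a careful person would: the job done as asked, in the order asked, and still so for the second after the job is handed in, while the arm keeps its last pose, push and grip.
It also fails if it takes over 42 s, if anything falls off the work surface, if the arm or the gripper's body presses on something with over 40 N, if the wrist force passes 120 N, or if a joint passes its speed limit or range.

### The arm

A 6-joint arm with a two-finger parallel gripper is mounted at the origin on a cart in front of the work surface, level with it; the furniture and walls round the work are solid. World frame = base frame: x ahead of the robot, y to its left, z up, the work surface at z = 0. Lengths are in m, angles in degrees, forces in N, time in s.
With the tool pointing down it reaches from about 0.35 to 0.875 m from the base axis. Payload 4.2 kg.
Tool frame: the origin (TCP) lies midway between the tips of the shut fingers; the grasp point (between the pads) lies r.grasp_offset behind it (r.grasp_offset is the distance from the TCP to the grasp point, in m); z points along the fingers, y is the direction in which the jaws open and shut (so a half turn about z gives the same grasp; the last joint's range is limited). The gripper opens to 87 mm and grips with 3 to 60 N. Pads are 19 mm wide; open, the fingers measure 117 mm over their backs; the gripper's body (75 mm by 190 mm) begins 51 mm behind the grasp point.
Start: joints at [14.817, 22.042, 0.453, 0, -68.411, -14.817], TCP at [0.625, 0, 0.223] pointing down, gripper open.
Joint ranges: [-179.83, 179.83], [-69.29, 118.12], [-61.27, 80.66], [-181.25, 117.63], [-171.15, -9.14], [-177.46, 177.46]. Speed limits (degrees/s): [159.86, 159.86, 180, 180, 180, 180].

### API

Orientations are given as a 3x3 rotation matrix whose columns are the frame's x, y, z axes.
In Python, from station import sense, optics, r gives the robot as it stands. The module is installed in compiled form; this text tells all that it offers.
- The arm moves only by the tool servo_tool, never from a script. Its argument "deltas" is a list of rows, each an object with "slide": the shift along the tool's x, y, z in units of 25 mm (1.0 is 25 mm), a list of three; "spin": the turn about the tool's z in units of 8 degrees (1.0 is 8 degrees). A call has 1 to 10 rows; each row shifts and turns the pose as measured when the row begins, along the tool's axes as they then stand; what a row does not reach is not made up. A row lasts 1/10 s, in which the tool goes at most 50 mm and 8.59 degrees, less where a joint would pass 70% of its speed; a pose out of reach is approached as far as the arm can. A call is refused whole if a number of a shift passes 1 or a number of a turn 1, either way. A call with a gripper value outside its range is refused whole. "gripper" is the closure in counts, from 0 (fully open) to 255 (shut), set as the call begins (left out, the last holds). The fingers move at their own pace and stop on an object; the grip force is fixed at half the most. Time passes only in rows, so rows that do not move let the fingers close. It gives the time, the measured TCP pose, the force and the opening at its end, in the units of the state.
- sense(): the state, without advancing time (a new reading comes with each control period).
- optics.capture(name): name is "scene" or "side" or "wrist"; returns a dict with "frame" (384x512x3 uint8, red, green, blue), "camera_matrix" (3x3 intrinsics, pixels), "k1" (the pictures are not rectified: a ray, as slopes to the right and down, at radius r is drawn at 1 + k1 r^2 times it, then the intrinsics apply), "eye" and "rotation" of the camera in the world. Camera axes: x right, y down, z forward; pixel columns grow to the right and rows downward; lengths in m; the calibration is good to about 2 mm. A picture is of the moment at which its call begins. There is no depth.
- r.finish_job(): hands the job in, once; it reports no verdict.
The state is a dict: "time_s": time; "joints": joint angles; "joint_velocities": joint speeds; "effort": joint torques, N m; "tcp_pos": TCP position; "ee_rot": TCP orientation; "wrist_force": force on the tool from outside, world axes, zero at the start; "moment": the same for the moment, N m; "gripper_width": opening from 0.0 (shut) to 1.0 (fully open).
Only numpy, scipy, OpenCV 4.12 (cv2) and the standard library are available. Lean on these libraries where they do the work, as an engineer would, in place of code of your own. Each camera call takes 0.05 s, during which the arm holds its last target.

## Working session

There is one attempt and no reset: what is moved stays moved. The work goes in short steps, Python scripts to look and compute and a tool call to move; the robot and the scene stay as the last step left them, time stands still between calls to the robot, and variables do not carry over. Pictures are saved under pics/ and viewed, and the job is handed in when it is done.

Besides the shell and the picture viewer there is one more tool, called after "Request:" in YAML: its name, and indented under it one key for each argument. servo_tool: Moves the arm, as the interface text tells. Its arguments: {"type":"object","properties":{"deltas":{"type":"array"},"gripper":{"type":"number"}},"required":["deltas"]}

```bash
mkdir -p pics
python3 - <<'E'
from station import sense, optics, r
import cv2
s=sense(); print(s, r.grasp_offset)
for n in("scene","side","wrist"):
    c=optics.capture(n); cv2.imwrite(f"pics/{n}0.png",cv2.cvtColor(c["frame"],cv2.COLOR_RGB2BGR)); print(n,c["camera_matrix"],c["k1"],c["eye"],c["rotation"])
E
```

```text
{'time_s': 0.0, 'joints': array([ 1.48174607e+01,  2.20928743e+01,  3.79864193e-01, -3.05200830e-02,
       -6.84105581e+01, -1.48174806e+01]), 'joint_velocities': array([ 0.09568236, -0.07695066,  0.00357402, -0.04262506,  0.07490107,
        0.0709597 ]), 'effort': array([ 5.69075401e-04, -3.90661991e+01,  1.87403029e+01,  4.22001421e+00,
        1.09914420e-02, -1.81494070e-04]), 'tcp_pos': array([6.24398870e-01, 3.70528289e-05, 2.21433951e-01]), 'ee_rot': array([[-1.96800009e-04, -9.99997535e-01, -2.21157349e-03],
       [-9.99999978e-01,  1.96961273e-04, -7.27006094e-05],
       [ 7.31360245e-05,  2.21155914e-03, -9.99997552e-01]]), 'wrist_force': array([ 0.59115742,  0.10755651, -0.14017961]), 'moment': array([-0.03335515,  0.07010638, -0.01460978]), 'gripper_width': 1.0018665024259334} 0.0187
scene [[396.56742295   0.         253.14740884]
 [  0.         396.56742295 183.73165978]
 [  0.           0.           1.        ]] -0.016994119357326382 [-0.12943679  0.74805422  0.80624731] [[-0.63852339 -0.46977649  0.60958833]
 [-0.76946826  0.40448509 -0.49427767]
 [-0.01436936 -0.78466672 -0.61975129]]
side [[488.95070948   0.         258.85125601]
 [  0.         488.95070948 198.28495932]
 [  0.           0.           1.        ]] -0.14655250621489718 [-0.13649205 -0.85999888  0.98533251] [[ 0.85217899 -0.30361694  0.42615458]
 [-0.52314901 -0.47835069  0.70533377]
 [-0.01029995 -0.82401297 -0.56647731]]
wrist [[284.56947656   0.         254.78767084]
 [  0.         284.56947656 188.97623336]
 [  0.           0.           1.        ]] -0.054000143423573274 [ 0.62402733 -0.07597388  0.3846877 ] [[-9.99998204e-01  3.87307163e-05 -1.89488780e-03]
 [-4.89523168e-04  9.60588925e-01  2.77972441e-01]
 [ 1.83097430e-03  2.77972869e-01 -9.60587181e-01]]
```

View pics/scene0.png

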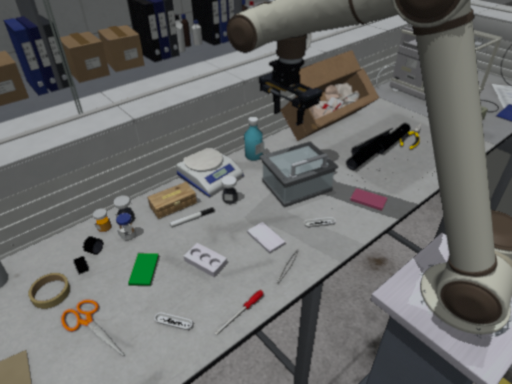

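View pics/side0.png

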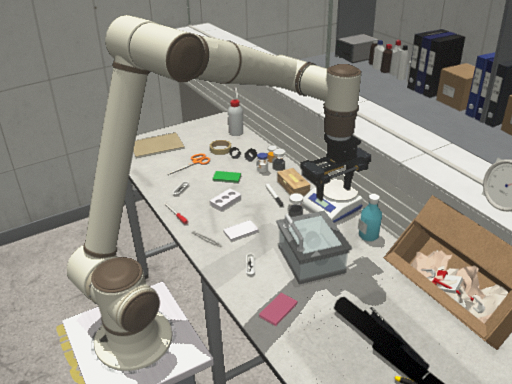

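View pics/wrist0.png

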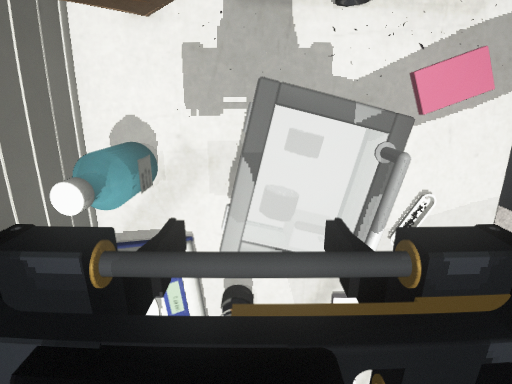

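Scene view: the tray with three wells is at (205,259) and a plain grey-white plate at (266,236). Things that could be taken for the cover are the green plate (144,268), the pink plate (369,199) and the tan sheet (15,368). The dry box is at (298,173), with its handle near (310,163). I choose the uncoloured plate at (266,236) and will check it in a crop.

```bash
cat > h.py <<'E'
import numpy as np, cv2
from station import sense, optics, r
def cap(n,save=None):
    c=optics.capture(n)
    if save: cv2.imwrite(f"pics/{save}.png",cv2.cvtColor(c["frame"],cv2.COLOR_RGB2BGR))
    return c
def rays(c,uv):
    uv=np.asarray(uv,float).reshape(-1,1,2)
    n=cv2.undistortPoints(uv,c["camera_matrix"],np.array([c["k1"],0,0,0.])).reshape(-1,2)
    return np.c_[n,np.ones(len(n))]@np.asarray(c["rotation"]).T
def onz(c,uv,z):
    d=rays(c,uv);e=np.asarray(c["eye"]);return e+d*((z-e[2])/d[:,2])[:,None]
def proj(c,P):
    p=(np.atleast_2d(P)-c["eye"])@c["rotation"];s=p[:,:2]/p[:,2:];s=s*(1+c["k1"]*(s**2).sum(1,keepdims=True))
    K=c["camera_matrix"];return s*[K[0,0],K[1,1]]+K[:2,2]
def crop(c,x0,y0,x1,y1,k,name):
    cv2.imwrite(f"pics/{name}.png",cv2.resize(cv2.cvtColor(c["frame"][y0:y1,x0:x1],cv2.COLOR_RGB2BGR),None,fx=k,fy=k,interpolation=cv2.INTER_CUBIC))
E
python3 - <<'E'
from h import *
c=cap("scene");crop(c,170,130,350,290,4,"sc_crop")
c=cap("side");crop(c,190,160,360,290,4,"si_crop")
E
```

```text
(no output)
```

View pics/sc_crop.png

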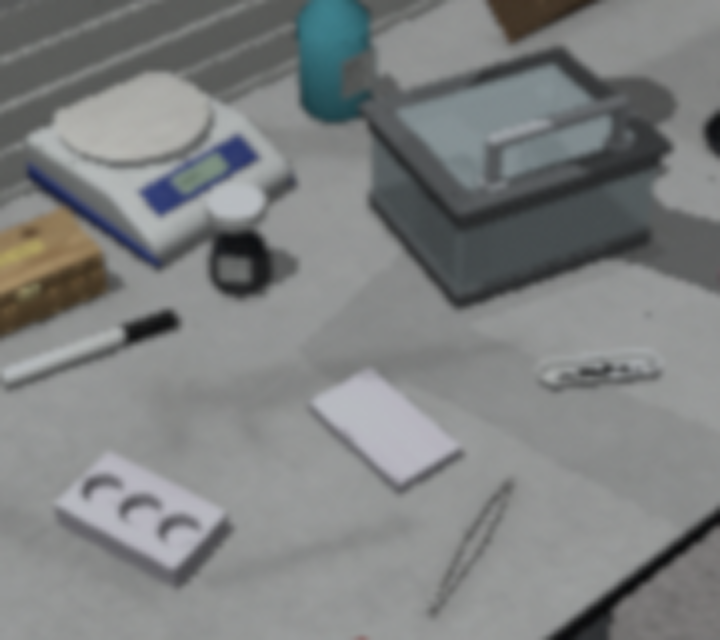

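View pics/si_crop.png

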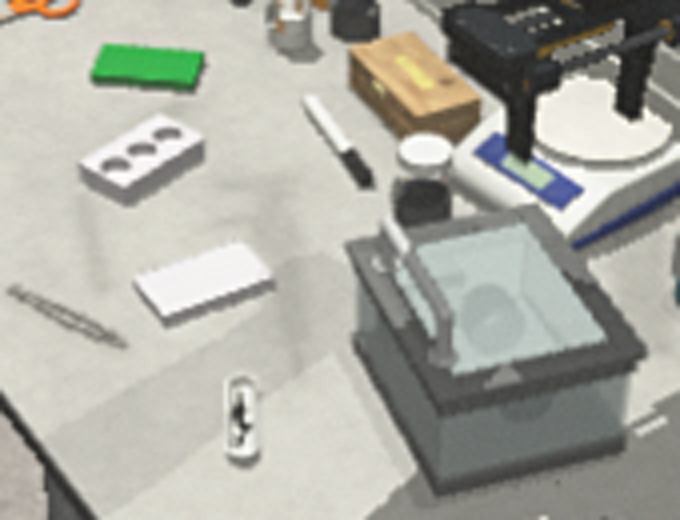

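```bash
cat > m.py <<'E'
from h import *
def top(c,box,z,thr=None,name=None):
    x0,y0,x1,y1=box
    f=c["frame"][y0:y1,x0:x1].astype(float)
    b=f.min(2)
    g=cv2.cvtColor(c["frame"][y0:y1,x0:x1],cv2.COLOR_RGB2GRAY)
    g4=cv2.resize(g,None,fx=4,fy=4,interpolation=cv2.INTER_LINEAR)
    if thr is None: thr=(np.percentile(g4,50)+np.percentile(g4,98))/2
    m=(g4>thr).astype(np.uint8)
    cs,_=cv2.findContours(m,cv2.RETR_EXTERNAL,cv2.CHAIN_APPROX_NONE)
    k=max(cs,key=cv2.contourArea).reshape(-1,2)
    uv=(k+0.5)/4-0.5+[x0,y0]
    P=onz(c,uv,z)[:,:2].astype(np.float32)
    (cx,cy),(w,h),a=cv2.minAreaRect(P*1000)
    if w<h: a+=90; w,h=h,w
    if a>90:a-=180
    if name:
        v=cv2.cvtColor(g4,cv2.COLOR_GRAY2BGR);cv2.drawContours(v,[k.reshape(-1,1,2)],-1,(0,0,255),1);cv2.imwrite(f"pics/{name}.png",v)
    return np.round([cx,cy,w,h,a],2),thr
E
python3 - <<'E'
from m import *
c=cap("scene")
f=c["frame"];print(f[236,266],f[258,200],f[250,240],f[245,255])
print("cover",top(c,(240,215,292,260),.012,name="m1"))
print("tray",top(c,(178,235,232,280),.02,name="m2"))
c=cap("side")
print(c["frame"][231,240])
print("cover",top(c,(215,212,265,248),.012,name="m3"))
print("tray",top(c,(203,180,245,220),.02,name="m4"))
v=[cv2.resize(cv2.imread(f"pics/m{i}.png"),(300,250)) for i in (1,2,3,4)]
cv2.imwrite("pics/mm.png",np.vstack([np.hstack(v[:2]),np.hstack(v[2:])]))
E
```

```text
[183 185 191] [120 120 126] [153 154 154] [152 154 153]
cover (array([452.55, 235.68,  96.79,  53.04,  -1.34]), np.float64(167.0))
tray (array([492.52, 411.65,  97.88,  55.1 ,  17.19]), np.float64(164.5))
[243 241 241]
cover (array([455.36, 236.83,  98.11,  55.72,  -1.36]), np.float64(227.0))
tray (array([490.07, 429.91,  98.96,  26.22,  12.81]), np.float64(226.5))
```

View pics/mm.png

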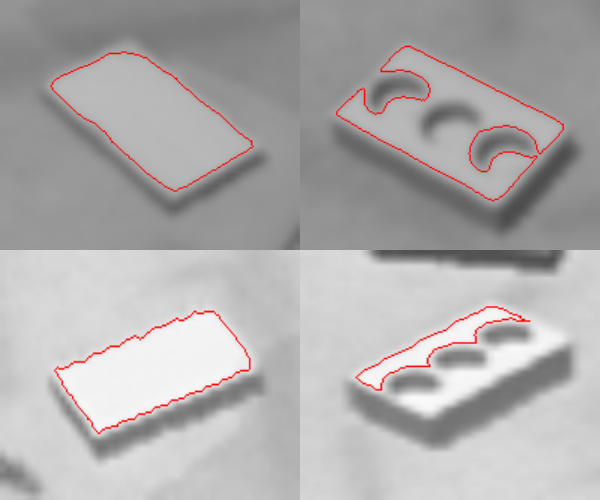

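The masks outline the cover's top face cleanly in both views, at about (0.454, 0.236) with yaw -1.3°. The tray is at about (0.4925, 0.412) with yaw 17.2°; only the scene mask is whole, because the side mask broke at the wells. I'll move over the cover and refine with the wrist camera.

Request:
servo_tool:
  deltas:
    - {"slide":[-0.9,0.65,0]}
    - {"slide":[-0.95,0.7,0]}
    - {"slide":[-0.95,0.7,0]}
    - {"slide":[-0.95,0.7,0]}
    - {"slide":[-0.95,0.7,0]}
    - {"slide":[-0.95,0.7,0]}
    - {"slide":[-0.95,0.7,0]}
    - {"slide":[-0.95,0.7,0]}
    - {"slide":[-0.95,0.7,0]}
    - {"slide":[-0.9,0.6,0]}
  gripper: 0

```text
invalid input
```

Request:
servo_tool:
  deltas:
    - {"slide":[0,0,0],"spin":-1}
    - {"slide":[0,0,0],"spin":-1}
    - {"slide":[0,0,0],"spin":-1}
    - {"slide":[0,0,0],"spin":-1}
    - {"slide":[0,0,0],"spin":-1}
    - {"slide":[0,0,0],"spin":-1}
    - {"slide":[0,0,0],"spin":-1}
    - {"slide":[0,0,0],"spin":-1}
    - {"slide":[0,0,0],"spin":-1}
    - {"slide":[0,0,0],"spin":-1}

```text
time_s: 1.35
tcp_pos: [0.6243, 0.0, 0.2216]
ee_rot: [[0.993, -0.117, -0.002], [-0.117, -0.993, 0.0], [-0.002, 0.0, -1.0]]
wrist_force: [-0.7, -0.5, -0.6]
gripper_width: 1.002
```

Request:
servo_tool:
  deltas:
    - {"slide":[0,0,0],"spin":-1}
    - {"slide":[0,0,0],"spin":0}

```text
time_s: 1.55
tcp_pos: [0.6242, 0.0001, 0.2215]
ee_rot: [[1.0, 0.028, -0.002], [0.028, -1.0, 0.0], [-0.002, -0.0, -1.0]]
wrist_force: [0.1, -0.2, 0.4]
gripper_width: 1.001
```

Run:
```python
from h import *
c=cap("wrist","w1")
s=sense();print(s["time_s"],s["tcp_pos"],s["ee_rot"],s["joints"],s["wrist_force"],c["eye"])
```

```text
1.6 [6.24215784e-01 5.59599613e-05 2.21519217e-01] [[ 9.99669846e-01  2.56018681e-02 -2.17779192e-03]
 [ 2.56025573e-02 -9.99672159e-01  2.89184654e-04]
 [-2.16967429e-03 -3.44846222e-04 -9.99997587e-01]] [ 1.48137134e+01  2.20708185e+01  3.66287375e-01 -5.15364454e-02
 -6.84118715e+01  7.66723580e+01] [ 0.73599574 -0.66993322 -0.18932891] [0.69998762 0.00235065 0.38445598]
```

View pics/w1.png

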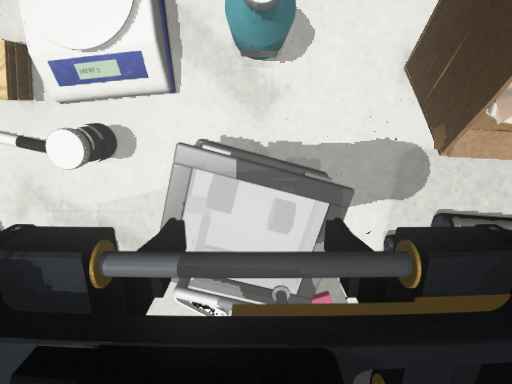

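The first call was refused, probably because its rows had no "spin", so only the turn was made and the arm is still over the box. I'll make the shift now with spin given.

Request:
servo_tool:
  deltas:
    - {"slide":[-0.68,-0.94,0],"spin":0.4}
    - {"slide":[-0.68,-0.94,0],"spin":0}
    - {"slide":[-0.68,-0.94,0],"spin":0}
    - {"slide":[-0.68,-0.94,0],"spin":0}
    - {"slide":[-0.68,-0.94,0],"spin":0}
    - {"slide":[-0.68,-0.94,0],"spin":0}
    - {"slide":[-0.68,-0.94,0],"spin":0}
    - {"slide":[-0.68,-0.94,0],"spin":0}
    - {"slide":[-0.68,-0.94,0],"spin":0}
    - {"slide":[-0.68,-0.94,0],"spin":0}
  gripper: 0

```text
time_s: 2.6
tcp_pos: [0.4605, 0.2478, 0.2217]
ee_rot: [[0.997, -0.073, -0.001], [-0.073, -0.997, 0.001], [-0.001, -0.001, -1.0]]
wrist_force: [0.2, -0.1, -0.5]
gripper_width: 0.998
```

Run:
```python
from h import *
c=cap("wrist","w2")
s=sense();print(s["time_s"],s["tcp_pos"],s["ee_rot"],s["joints"],s["joint_velocities"],c["eye"])
print(proj(c,[[.454,.236,.012],[.4925,.412,.02]]))
```

```text
2.65 [0.45925572 0.2505121  0.22178454] [[ 9.97523001e-01 -7.03380488e-02 -6.48376935e-04]
 [-7.03363688e-02 -9.97520618e-01  2.32616327e-03]
 [-8.10387147e-04 -2.27479689e-03 -9.99997084e-01]] [ 46.32427685  12.13146444 -13.77822383  -0.13227539 -64.01963049
  39.70023332] [-3.23597495  0.47260286  0.58788854  0.87510258 -0.65202411  6.43513774] [0.53590514 0.24234704 0.38473742]
[[264.22821625 169.68552388]
 [127.4756676  151.91359872]]
```

View pics/w2.png

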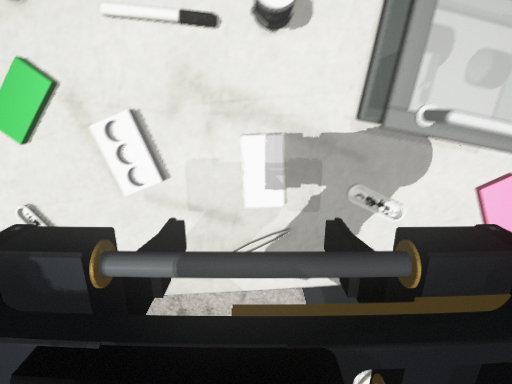

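Wrist view: plate at (264,170), partly in shadow, and tray at (128,152). Also visible are the boat (376,202), jar (273,8), marker (160,15) and green plate (24,100). I'll zoom in to measure.

Run:
```python
from h import *
c=cap("wrist","w3"); np.save("w3.npy",c,allow_pickle=True)
s=sense();print(s["time_s"],s["tcp_pos"],s["ee_rot"][:,0],s["joint_velocities"])
crop(c,225,120,305,220,6,"w3c"); crop(c,80,100,180,205,6,"w3t"); crop(c,345,0,512,170,4,"w3b")
```

```text
2.7 [0.46007081 0.24913107 0.22178613] [ 9.97627358e-01 -6.88411055e-02 -7.45873736e-04] [-2.85963954  0.41507679 -0.00442102  0.72954286 -0.56637017  2.67625682]
```

View pics/w3c.png

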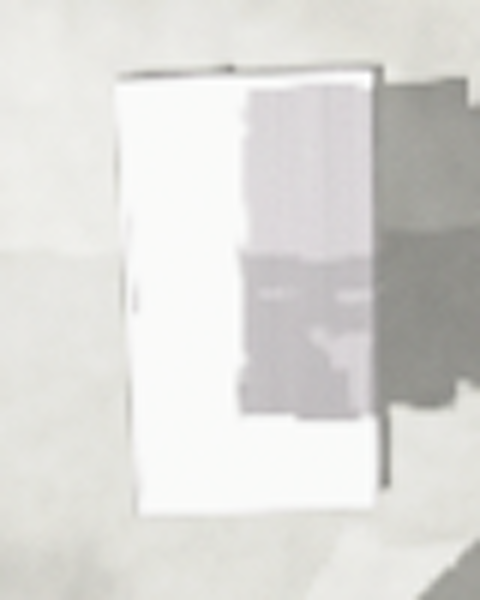

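View pics/w3t.png

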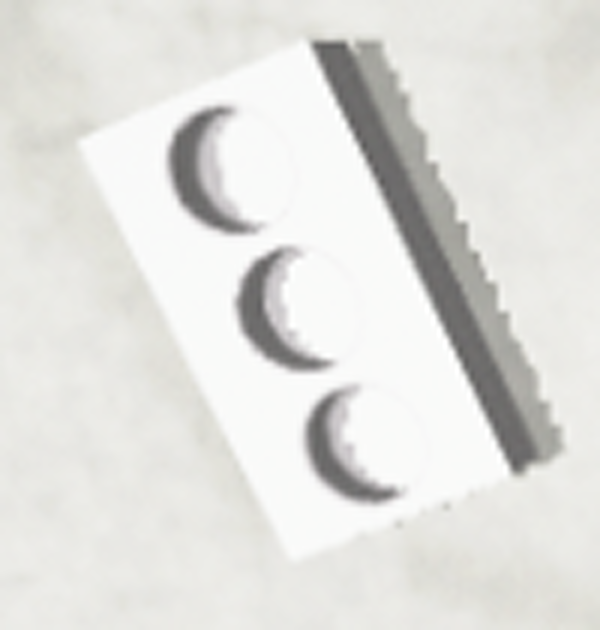

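Run:
```python
from h import *
c=np.load("w3.npy",allow_pickle=True).item()
def corners(q,k,o): return (np.array(q,float)+.5)/k-.5+o
def rep(n,q,z):
    P=onz(c,q,z)[:,:2]; print(n,P.round(4).tolist(),"centre",P.mean(0).round(4))
    for i in range(4):
        d=P[(i+1)%4]-P[i]; print("  ",(np.linalg.norm(d)*1000).round(1),np.degrees(np.arctan2(d[1],d[0])).round(2))
rep("cover",corners([(118,78),(373,72),(376,509),(138,515)],6,[225,120]),.012)
rep("tray",corners([(78,142),(306,40),(514,470),(294,560)],6,[80,100]),.02)
```

```text
cover [[0.5035, 0.2617], [0.501, 0.2069], [0.4015, 0.2101], [0.4038, 0.2651]] centre [0.4524 0.2359]
   54.9 -92.6
   99.6 178.15
   55.0 87.57
   99.7 -1.91
tray [[0.5307, 0.454], [0.5472, 0.4006], [0.4526, 0.3708], [0.4354, 0.4244]] centre [0.4915 0.4125]
   55.9 -72.78
   99.2 -162.52
   56.3 107.79
   99.8 17.24
```

View pics/w3b.png

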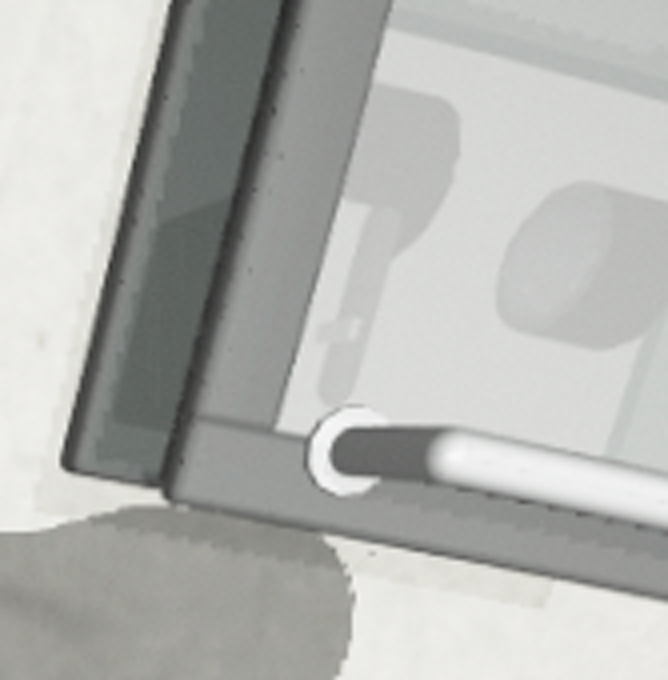

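Request:
servo_tool:
  deltas:
    - {"slide":[-0.3,0.5,0.5],"spin":-0.25}
    - {"slide":[0,0,1],"spin":0}
    - {"slide":[0,0,1],"spin":0}
    - {"slide":[0,0,1],"spin":0}
    - {"slide":[0,0,1],"spin":0}
    - {"slide":[0,0,0],"spin":0}
    - {"slide":[0,0,0],"spin":0}

```text
time_s: 3.4
tcp_pos: [0.4546, 0.2364, 0.1088]
ee_rot: [[0.999, -0.048, 0.005], [-0.048, -0.999, 0.005], [0.005, -0.005, -1.0]]
wrist_force: [-0.1, 0.1, 0.6]
gripper_width: 1.002
```

```bash
cat > go.py <<'E'
from h import *
import sys
def go(x,y,z,yaw):
    s=sense();R=s["ee_rot"];d=R.T@(np.array([x,y,z])-s["tcp_pos"])/.025
    a=np.degrees(np.arctan2(R[1,0],R[0,0])); w=(yaw-a+90)%180-90
    print("t",s["time_s"],"tcp",s["tcp_pos"].round(4),"yaw",a.round(2),"units",d.round(2),"spin",round(-w/8,2),"F",s["wrist_force"].round(1),"w",round(s["gripper_width"],3),"vel",np.abs(s["joint_velocities"]).max().round(2))
if __name__=="__main__": go(*map(float,sys.argv[1:]))
E
python3 go.py .4525 .236 .003 -1.9
```

```text
t 3.4 tcp [0.4546 0.2364 0.1088] yaw -2.73 units [-0.1   0.04  4.23] spin -0.1 F [-0.1  0.1  0.6] w 1.002 vel 1.0
```

Request:
servo_tool:
  deltas:
    - {"slide":[-0.1,0.04,0.9],"spin":-0.1}
    - {"slide":[0,0,0.9],"spin":0}
    - {"slide":[0,0,0.9],"spin":0}
    - {"slide":[0,0,0.7],"spin":0}
    - {"slide":[0,0,0.3],"spin":0}
    - {"slide":[0,0,0],"spin":0}
    - {"slide":[0,0,0],"spin":0}

```text
time_s: 4.1
tcp_pos: [0.4615, 0.2415, 0.0245]
ee_rot: [[0.999, -0.037, 0.023], [-0.038, -0.999, 0.019], [0.022, -0.02, -1.0]]
wrist_force: [0.1, 0.7, 0.4]
gripper_width: 1.0
```

```bash
python3 go.py .4525 .236 .003 -1.9
python3 - <<'E'
from h import *
c=cap("wrist","w4");c=cap("side");crop(c,200,170,290,260,6,"s4")
E
```

```text
t 4.1 tcp [0.4615 0.2415 0.0245] yaw -2.16 units [-0.37  0.25  0.85] spin -0.03 F [0.1 0.7 0.4] w 1.0 vel 0.54
```

View pics/s4.png

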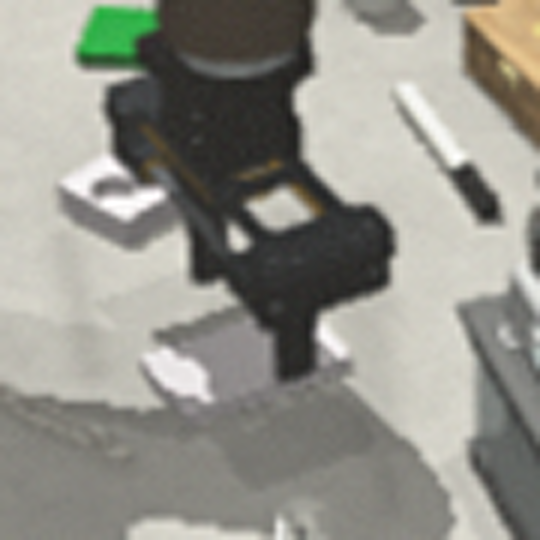

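View pics/w4.png

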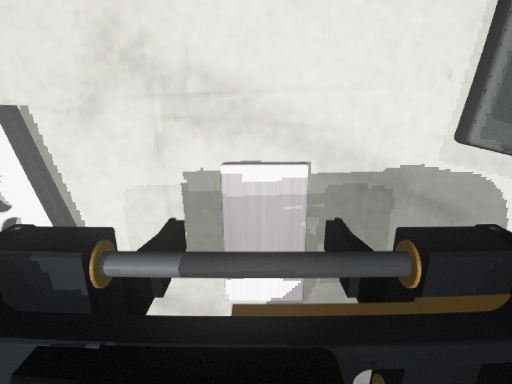

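The gripper straddles the cover in both views: plate at (265,230) in the wrist view, fingers either side. However, the tool has tilted about 1.7° and drifted outward by 9 mm during the fast descent. I'll test gentler rows to see how the drift behaves.

Request:
servo_tool:
  deltas:
    - {"slide":[-0.2,0.1,-0.6],"spin":0}
    - {"slide":[-0.2,0.1,-0.6],"spin":0}
    - {"slide":[0,0,-0.6],"spin":0}
    - {"slide":[0,0,0],"spin":0}

```text
time_s: 4.6
tcp_pos: [0.4511, 0.237, 0.0738]
ee_rot: [[0.999, -0.037, 0.027], [-0.038, -0.999, 0.023], [0.026, -0.024, -0.999]]
wrist_force: [0.8, 0.0, 0.4]
gripper_width: 1.002
```

```bash
cat >> go.py <<'E'
    print(sense()["ee_rot"][:,2].round(4))
E
python3 go.py .4525 .236 .003 -1.9
```

```text
File "go.py", line 8
    print(sense()["ee_rot"][:,2].round(4))
IndentationError: unexpected indent
```

Request:
servo_tool:
  deltas:
    - {"slide":[0,0,0],"spin":0}
    - {"slide":[0,0,0],"spin":0}

```text
time_s: 4.8
tcp_pos: [0.4511, 0.2371, 0.0743]
ee_rot: [[0.999, -0.038, 0.028], [-0.038, -0.999, 0.024], [0.027, -0.025, -0.999]]
wrist_force: [0.9, 0.6, -0.3]
gripper_width: 1.003
```

Request:
servo_tool:
  deltas:
    - {"slide":[0,0,0.4],"spin":0}

```text
time_s: 4.9
tcp_pos: [0.452, 0.2379, 0.0646]
ee_rot: [[0.999, -0.037, 0.03], [-0.038, -0.999, 0.026], [0.029, -0.027, -0.999]]
wrist_force: [1.3, -0.8, 0.7]
gripper_width: 1.001
```

Request:
servo_tool:
  deltas:
    - {"slide":[0,0,0.4],"spin":0}

```text
time_s: 5.0
tcp_pos: [0.452, 0.2379, 0.0533]
ee_rot: [[0.999, -0.038, 0.029], [-0.038, -0.999, 0.025], [0.028, -0.026, -0.999]]
wrist_force: [-0.5, -0.5, -0.1]
gripper_width: 1.001
```

Request:
servo_tool:
  deltas:
    - {"slide":[0,0,0],"spin":0}

```text
time_s: 5.1
tcp_pos: [0.4509, 0.2369, 0.0509]
ee_rot: [[0.999, -0.038, 0.026], [-0.039, -0.999, 0.022], [0.025, -0.023, -0.999]]
wrist_force: [-0.4, 0.1, 0.1]
gripper_width: 1.0
```

```bash
python3 - <<'E'
L=open('go.py').read().split('\n')
L=[l for l in L if 'ee_rot"][:,2]' not in l]
i=[k for k,l in enumerate(L) if l.startswith('if __name')][0]
L.insert(i,'    print("zaxis",R[:,2].round(4),"j",s["joints"].round(2),"F",s["wrist_force"].round(1))')
open('go.py','w').write('\n'.join(L))
E
python3 go.py .4525 .236 .003 -1.9
```

```text
t 5.1 tcp [0.4509 0.2369 0.0509] yaw -2.23 units [0.02 0.08 1.92] spin -0.04 F [-0.4  0.1  0.1] w 1.0 vel 0.26
zaxis [ 0.0257  0.0222 -0.9994] j [ 46.11  21.64 -29.62   0.3  -36.81  41.44] F [-0.4  0.1  0.1]
```

Request:
servo_tool:
  deltas:
    - {"slide":[0,0,-1],"spin":0}
    - {"slide":[0,0,-1],"spin":0}
    - {"slide":[0,0,-1],"spin":0}

```text
time_s: 5.4
tcp_pos: [0.4459, 0.2323, 0.1208]
ee_rot: [[0.999, -0.039, 0.013], [-0.039, -0.999, 0.01], [0.013, -0.011, -1.0]]
wrist_force: [0.2, -0.4, -0.6]
gripper_width: 1.002
```

Request:
servo_tool:
  deltas:
    - {"slide":[0,0,0],"spin":0}

```text
time_s: 5.5
tcp_pos: [0.4477, 0.2337, 0.1234]
ee_rot: [[0.999, -0.038, 0.018], [-0.039, -0.999, 0.014], [0.017, -0.014, -1.0]]
wrist_force: [-0.0, 0.2, -0.1]
gripper_width: 1.0
```

Request:
servo_tool:
  deltas:
    - {"slide":[0,0,0],"spin":0}

```text
time_s: 5.6
tcp_pos: [0.4472, 0.2334, 0.1228]
ee_rot: [[0.999, -0.039, 0.017], [-0.039, -0.999, 0.013], [0.016, -0.014, -1.0]]
wrist_force: [-0.8, -0.6, -1.4]
gripper_width: 0.999
```

```bash
python3 go.py .4525 .236 .003 -1.9
```

```text
t 5.6 tcp [0.4472 0.2334 0.1228] yaw -2.24 units [ 0.13 -0.04  4.8 ] spin -0.04 F [-0.8 -0.6 -1.4] w 0.999 vel 1.12
zaxis [ 0.0169  0.0134 -0.9998] j [ 46.13  15.63 -25.22   0.22 -47.92  41.48] F [-0.8 -0.6 -1.4]
```

Request:
servo_tool:
  deltas:
    - {"slide":[0,0,-1],"spin":0}
    - {"slide":[0,0,-1],"spin":0}
    - {"slide":[0,0,-1],"spin":0}
    - {"slide":[0,0,-1],"spin":0}
    - {"slide":[0,0,0.4],"spin":0}
    - {"slide":[0,0,0.4],"spin":0}
    - {"slide":[0,0,0.4],"spin":0}
    - {"slide":[0,0,0.4],"spin":0}
    - {"slide":[0,0,0.4],"spin":0}
    - {"slide":[0,0,0],"spin":0}

```text
time_s: 6.6
tcp_pos: [0.4411, 0.2281, 0.1591]
ee_rot: [[0.999, -0.041, -0.003], [-0.041, -0.999, -0.004], [-0.003, 0.005, -1.0]]
wrist_force: [-0.5, -0.5, -0.1]
gripper_width: 1.004
```

```bash
python3 go.py .4525 .236 .003 -1.9
```

```text
t 6.6 tcp [0.4411 0.2281 0.1591] yaw -2.34 units [ 0.46 -0.36  6.24] spin -0.06 F [-0.5 -0.5 -0.1] w 1.004 vel 0.7
zaxis [-0.0034 -0.0044 -1.    ] j [ 4.614e+01  1.315e+01 -2.238e+01  4.000e-02 -5.478e+01  4.149e+01] F [-0.5 -0.5 -0.1]
```

Vertical again. Next, a slow descent with small rows.

Request:
servo_tool:
  deltas:
    - {"slide":[0.15,-0.12,0.5],"spin":-0.05}
    - {"slide":[0.15,-0.12,0.5],"spin":0}
    - {"slide":[0.15,-0.12,0.5],"spin":0}
    - {"slide":[0,0,0.5],"spin":0}
    - {"slide":[0,0,0.5],"spin":0}
    - {"slide":[0,0,0.5],"spin":0}
    - {"slide":[0,0,0.5],"spin":0}
    - {"slide":[0,0,0.5],"spin":0}
    - {"slide":[0,0,0.5],"spin":0}
    - {"slide":[0,0,0],"spin":0}

```text
time_s: 7.6
tcp_pos: [0.4554, 0.2382, 0.0343]
ee_rot: [[0.999, -0.033, -0.005], [-0.033, -0.999, -0.006], [-0.004, 0.007, -1.0]]
wrist_force: [-0.4, -0.0, -0.3]
gripper_width: 1.0
```

```bash
python3 go.py .4525 .236 .003 -1.9
```

```text
t 7.6 tcp [0.4554 0.2382 0.0343] yaw -1.89 units [-0.11  0.09  1.25] spin 0.0 F [-0.4 -0.  -0.3] w 1.0 vel 1.23
zaxis [-0.0046 -0.0064 -1.    ] j [ 45.78  24.41 -28.05   0.11 -37.99  42.24] F [-0.4 -0.  -0.3]
```

Request:
servo_tool:
  deltas:
    - {"slide":[-0.12,0.09,0.4],"spin":0}
    - {"slide":[0,0,0.4],"spin":0}
    - {"slide":[0,0,0.25],"spin":0}
    - {"slide":[0,0,0.1],"spin":0}
    - {"slide":[0,0,0],"spin":0}

```text
time_s: 8.1
tcp_pos: [0.4541, 0.2373, 0.004]
ee_rot: [[0.999, -0.032, -0.002], [-0.032, -0.999, -0.005], [-0.002, 0.005, -1.0]]
wrist_force: [-0.8, 0.5, -0.1]
gripper_width: 1.005
```

```bash
python3 go.py .4525 .236 .003 -1.9
```

```text
t 8.1 tcp [0.4541 0.2373 0.004 ] yaw -1.83 units [-0.06  0.06  0.04] spin 0.01 F [-0.8  0.5 -0.1] w 1.005 vel 0.4
zaxis [-0.0024 -0.0054 -1.    ] j [ 45.84  27.11 -29.77   0.21 -33.43  42.16] F [-0.8  0.5 -0.1]
```

Request:
servo_tool:
  deltas:
    - {"slide":[-0.06,0.05,0],"spin":0}
    - {"slide":[0,0,0],"spin":0}
    - {"slide":[0,0,0],"spin":0}
    - {"slide":[0,0,0],"spin":0}
    - {"slide":[0,0,0],"spin":0}
    - {"slide":[0,0,0],"spin":0}
    - {"slide":[0,0,0],"spin":0}
  gripper: 255

```text
time_s: 8.8
tcp_pos: [0.4533, 0.2368, 0.0055]
ee_rot: [[0.999, -0.032, -0.0], [-0.032, -0.999, -0.003], [0.0, 0.003, -1.0]]
wrist_force: [0.1, 0.0, -0.6]
gripper_width: 0.64
```

```bash
python3 go.py .4525 .236 .003 -1.9
```

```text
t 8.8 tcp [0.4533 0.2368 0.0055] yaw -1.82 units [-0.03  0.03  0.1 ] spin 0.01 F [ 0.1  0.  -0.6] w 0.64 vel 0.16
zaxis [-1.0e-04 -3.1e-03 -1.0e+00] j [ 45.87  26.84 -29.99   0.22 -33.3   42.12] F [ 0.1  0.  -0.6]
```

Width 0.64 × 87 mm ≈ 56 mm, so the plate is gripped. Lifting now.

Request:
servo_tool:
  deltas:
    - {"slide":[0,0,-0.4],"spin":0}
    - {"slide":[0,0,-0.5],"spin":0}
    - {"slide":[0,0,-0.5],"spin":0}
    - {"slide":[0,0,-0.5],"spin":0}
    - {"slide":[0,0,-0.4],"spin":0}
    - {"slide":[0,0,0],"spin":0}

```text
time_s: 9.4
tcp_pos: [0.4524, 0.2363, 0.0666]
ee_rot: [[0.999, -0.032, -0.002], [-0.032, -0.999, -0.005], [-0.002, 0.005, -1.0]]
wrist_force: [0.2, 1.2, -1.6]
gripper_width: 0.636
```

```bash
python3 go.py .4917 .412 .07 17.25
python3 - <<'E'
from h import *
c=cap("wrist","w5");np.save("w5.npy",c,allow_pickle=True)
crop(c,180,100,340,320,3.5,"w5c")
E
```

```text
t 9.4 tcp [0.4524 0.2363 0.0666] yaw -1.85 units [ 1.34 -7.07 -0.17] spin -2.39 F [ 0.2  1.2 -1.6] w 0.636 vel 0.8
zaxis [-0.002  -0.0046 -1.    ] j [ 45.88  21.23 -26.97   0.15 -42.08  42.16] F [ 0.2  1.2 -1.6]
```

View pics/w5c.png

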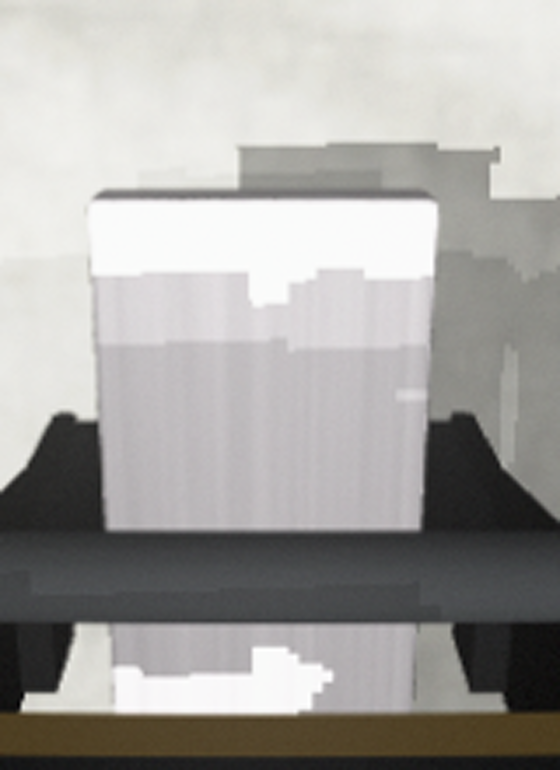

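Run:
```python
from h import *
c=np.load("w5.npy",allow_pickle=True).item();s=sense()
uv=(np.array([(91,199),(437,199)])+.5)/3.5-.5+[180,100]
P=onz(c,uv,.0731);R=s["ee_rot"]
print(P,np.linalg.norm(P[1]-P[0]),((P-s["tcp_pos"])@R*1000).round(1), np.degrees(np.arctan2(*(P[0]-P[1])[[0,1]]*[-1,1])))
```

```text
[[0.50229387 0.26215946 0.0731    ]
 [0.5005168  0.2072788  0.0731    ]] 0.05490941919547753 [[ 49.4 -27.8  -7.5]
 [ 49.4  27.1  -7.2]] -1.854615875131037
```

Request:
servo_tool:
  deltas:
    - {"slide":[0.13,-0.7,0],"spin":0}
    - {"slide":[0.13,-0.7,0],"spin":0}
    - {"slide":[0.13,-0.7,0],"spin":0}
    - {"slide":[0.13,-0.7,0],"spin":0}
    - {"slide":[0.13,-0.7,0],"spin":0}
    - {"slide":[0.13,-0.7,0],"spin":0}
    - {"slide":[0.13,-0.7,0],"spin":0}
    - {"slide":[0.13,-0.7,0],"spin":0}
    - {"slide":[0.13,-0.7,0],"spin":0}
    - {"slide":[0.13,-0.7,0],"spin":0}

```text
time_s: 10.45
tcp_pos: [0.4897, 0.4237, 0.0556]
ee_rot: [[0.999, -0.03, -0.011], [-0.031, -0.999, -0.014], [-0.01, 0.014, -1.0]]
wrist_force: [0.4, 0.0, -1.0]
gripper_width: 0.638
```

Request:
servo_tool:
  deltas:
    - {"slide":[0,0,0],"spin":-0.8}
    - {"slide":[0,0,0],"spin":-0.8}
    - {"slide":[0,0,0],"spin":-0.8}
    - {"slide":[0,0,0],"spin":0}

```text
time_s: 10.85
tcp_pos: [0.4889, 0.4316, 0.0498]
ee_rot: [[0.948, 0.317, -0.013], [0.317, -0.948, -0.017], [-0.017, 0.012, -1.0]]
wrist_force: [0.9, 0.0, -1.6]
gripper_width: 0.636
```

```bash
python3 go.py .4917 .412 .066 17.25
```

```text
t 10.85 tcp [0.4889 0.4316 0.0498] yaw 18.46 units [-0.15  0.79 -0.64] spin 0.15 F [ 0.9  0.  -1.6] w 0.636 vel 2.25
zaxis [-0.0126 -0.017  -0.9998] j [ 55.6   34.09  -6.08  -0.06 -51.04  52.9 ] F [ 0.9  0.  -1.6]
```

The tool tilted again by 1.2°, the other way this time. A fast descent tilts it back, so I'll raise slowly while correcting sideways, then do a brisk short descent well above the tray.

Request:
servo_tool:
  deltas:
    - {"slide":[0,0.2,-0.5],"spin":0.15}
    - {"slide":[0,0.2,-0.5],"spin":0}
    - {"slide":[0,0.2,-0.5],"spin":0}
    - {"slide":[0,0.15,-0.5],"spin":0}
    - {"slide":[0,0,-0.5],"spin":0}
    - {"slide":[0,0,-0.5],"spin":0}
    - {"slide":[0,0,-0.5],"spin":0}
    - {"slide":[0,0,-0.5],"spin":0}
    - {"slide":[0,0,-0.4],"spin":0}
    - {"slide":[0,0,0],"spin":0}

```text
time_s: 11.85
tcp_pos: [0.4973, 0.4159, 0.1719]
ee_rot: [[0.957, 0.289, -0.01], [0.289, -0.957, -0.014], [-0.013, 0.011, -1.0]]
wrist_force: [0.2, 0.0, -1.0]
gripper_width: 0.637
```

```bash
python3 go.py .4917 .412 .066 17.25
```

```text
t 11.85 tcp [0.4973 0.4159 0.1719] yaw 16.77 units [-0.2   0.04  4.24] spin -0.06 F [ 0.2  0.  -1. ] w 0.637 vel 0.8
zaxis [-0.0095 -0.014  -0.9999] j [ 5.419e+01  2.684e+01  6.100e-01  3.000e-02 -6.474e+01  5.257e+01] F [ 0.2  0.  -1. ]
```

Request:
servo_tool:
  deltas:
    - {"slide":[-0.3,0.0,0.9],"spin":-0.06}
    - {"slide":[0,0,0.9],"spin":0}
    - {"slide":[0,0,0.9],"spin":0}
    - {"slide":[0,0,0],"spin":0}

```text
time_s: 12.25
tcp_pos: [0.4887, 0.4131, 0.1028]
ee_rot: [[0.955, 0.297, -0.01], [0.297, -0.955, -0.013], [-0.013, 0.01, -1.0]]
wrist_force: [0.0, -0.8, -2.4]
gripper_width: 0.636
```

```bash
python3 go.py .4917 .412 .066 17.25
```

```text
t 12.25 tcp [0.4887 0.4131 0.1028] yaw 17.26 units [0.12 0.06 1.47] spin 0.0 F [ 0.  -0.8 -2.4] w 0.636 vel 2.69
zaxis [-0.0098 -0.013  -0.9999] j [ 5.465e+01  2.965e+01 -5.410e+00 -3.000e-02 -5.588e+01  5.263e+01] F [ 0.  -0.8 -2.4]
```

The remaining tilt is 0.9°, about 1.5 mm over the plate's length, which will settle on release. Next I'll look at the alignment.

Run:
```python
from h import *
c=cap("wrist","w6");np.save("w6.npy",c,allow_pickle=True)
crop(c,170,70,350,320,3,"w6c")
c=cap("scene");crop(c,165,200,250,290,7,"s6c")
```

```text
(no output)
```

View pics/w6c.png

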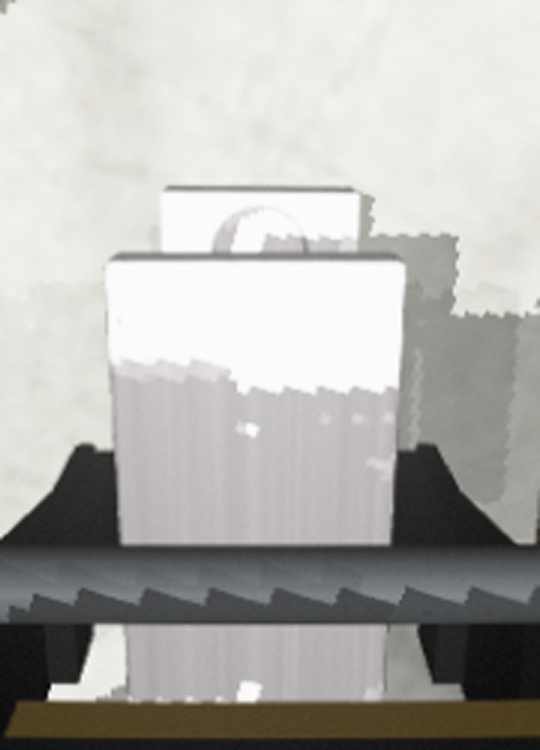

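View pics/s6c.png

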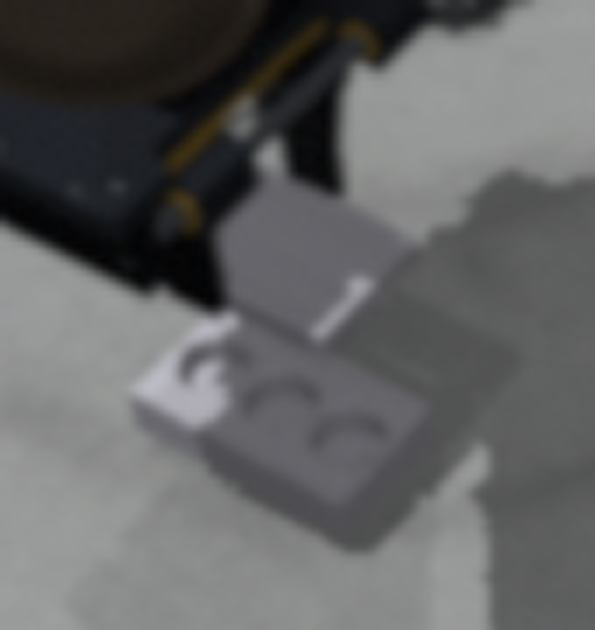

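```bash
python3 - <<'E'
from h import *
c=np.load("w6.npy",allow_pickle=True).item();s=sense();R=s["ee_rot"]
t=np.array([.4888,.4131,.1028]) if 0 else s["tcp_pos"]; print(t)
f=lambda q:(np.array(q)+.5)/3-.5+[170,70]
a=np.radians(17.25);ux=np.array([np.cos(a),np.sin(a)]);uy=np.array([-np.sin(a),np.cos(a)])
for n,q,z in(("plate",[(107,262),(405,261)],t[2]+.0065),("tray",[(162,192),(359,191)],.02)):
    P=onz(c,f(q),z)[:,:2]; d=P[0]-P[1]
    print(n,P.round(4).tolist(),"w",np.linalg.norm(d).round(4),"normal yaw",np.degrees(np.arctan2(-d[0],d[1])).round(2),"centre est",(P.mean(0)-.05*ux).round(4))
E
python3 go.py .4917 .412 .066 17.25
```

```text
[0.49089767 0.41509413 0.10653295]
plate [[0.5281, 0.4538], [0.5442, 0.4026]] w 0.0537 normal yaw 17.4 centre est [0.4884 0.4133]
tray [[0.5312, 0.4536], [0.5481, 0.4003]] w 0.0559 normal yaw 17.54 centre est [0.4919 0.4121]
t 12.35 tcp [0.4909 0.4151 0.1065] yaw 17.33 units [0.   0.12 1.62] spin 0.01 F [-0.8  0.3 -0.3] w 0.64 vel 1.9
zaxis [-0.0041 -0.008  -1.    ] j [ 54.65  29.48  -5.13   0.09 -55.9   52.63] F [-0.8  0.3 -0.3]
```

Request:
servo_tool:
  deltas:
    - {"slide":[0.02,0.12,0.4],"spin":0}
    - {"slide":[0,0,0.5],"spin":0}
    - {"slide":[0,0,0.5],"spin":0}
    - {"slide":[0,0,0.5],"spin":0}
    - {"slide":[0,0,0.4],"spin":0}
    - {"slide":[0,0,0.2],"spin":0}
    - {"slide":[0,0,0],"spin":0}
    - {"slide":[0,0,0],"spin":0}

```text
time_s: 13.15
tcp_pos: [0.4939, 0.4133, 0.0414]
ee_rot: [[0.955, 0.298, -0.001], [0.298, -0.955, -0.005], [-0.002, 0.004, -1.0]]
wrist_force: [-0.1, 0.2, -1.1]
gripper_width: 0.633
```

```bash
python3 go.py .4922 .4122 .0255 17.35
```

```text
t 13.15 tcp [0.4939 0.4133 0.0414] yaw 17.35 units [-0.08  0.02  0.64] spin -0.0 F [-0.1  0.2 -1.1] w 0.633 vel 0.4
zaxis [-6.0e-04 -4.7e-03 -1.0e+00] j [ 54.35  33.58  -8.68   0.17 -47.97  52.88] F [-0.1  0.2 -1.1]
```

Request:
servo_tool:
  deltas:
    - {"slide":[-0.08,0.02,0.2],"spin":0}
    - {"slide":[-0.02,0,0.2],"spin":0}
    - {"slide":[0,0,0],"spin":0}
    - {"slide":[0,0,0],"spin":0}

```text
time_s: 13.55
tcp_pos: [0.492, 0.4126, 0.0319]
ee_rot: [[0.954, 0.298, 0.001], [0.298, -0.954, -0.003], [0.0, 0.003, -1.0]]
wrist_force: [-0.5, -0.3, -2.0]
gripper_width: 0.643
```

```bash
python3 go.py .4922 .4122 .0255 17.35;  python3 - <<'E'
from h import *
c=cap("side");crop(c,195,170,265,235,9,"d1")
c=cap("scene");crop(c,165,215,250,290,7,"d2")
c=cap("wrist");crop(c,170,70,350,320,3,"d3")
E
python3 go.py .4922 .4122 .0255 17.35
```

```text
t 13.55 tcp [0.492  0.4126 0.0319] yaw 17.37 units [0.   0.02 0.26] spin 0.0 F [-0.5 -0.3 -2. ] w 0.643 vel 0.25
zaxis [ 0.0011 -0.0026 -1.    ] j [ 54.47  34.04  -9.53   0.19 -46.51  52.77] F [-0.5 -0.3 -2. ]
t 13.7 tcp [0.492  0.4127 0.032 ] yaw 17.36 units [0.   0.02 0.26] spin 0.0 F [ 0.8  0.2 -2. ] w 0.637 vel 0.09
zaxis [ 0.0011 -0.0025 -1.    ] j [ 54.47  34.04  -9.52   0.19 -46.52  52.77] F [ 0.8  0.2 -2. ]
```

View pics/d1.png

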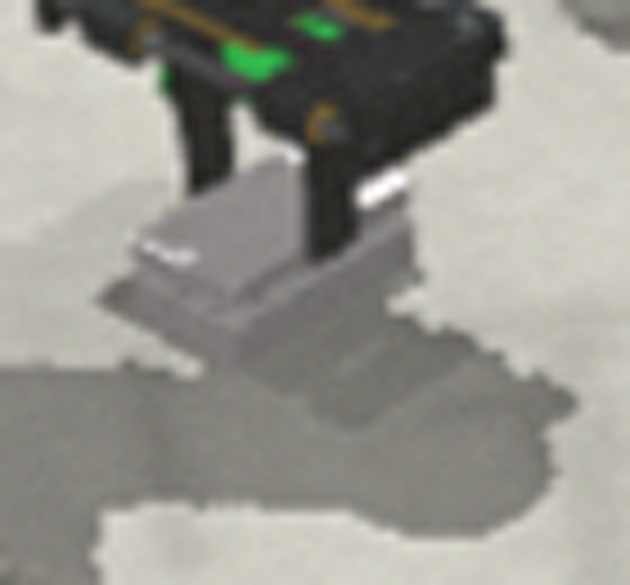

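View pics/d2.png

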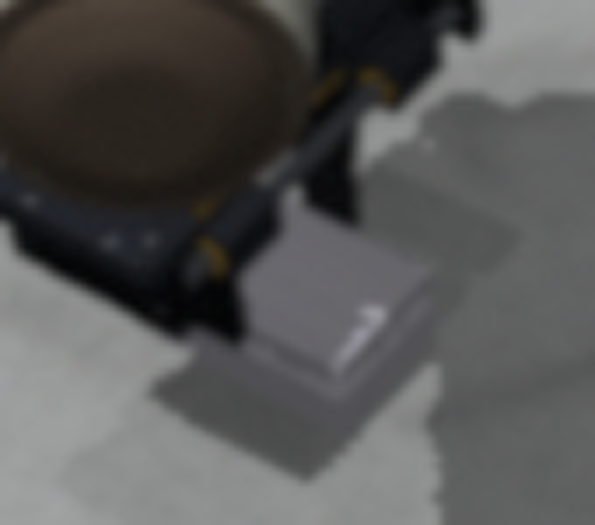

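View pics/d3.png

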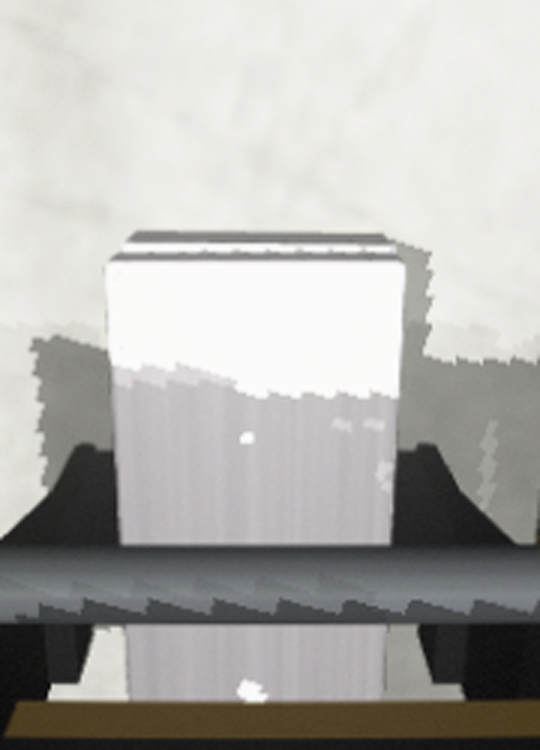

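Wrist view: the tray's far edge is just beyond the plate's at crop row 242, corners at x≈128 and 394. I'll compare the edges numerically.

Run:
```python
from h import *
c=optics.capture("wrist");s=sense();R=s["ee_rot"];t=s["tcp_pos"]
crop(c,195,135,315,165,6,"d4")
f=lambda q:(np.array(q)+.5)/3-.5+[170,70]
for n,q,z in(("plate",[(107,261),(405,261)],t[2]+.0065),("tray",[(126,243),(393,243)],.02)):
    P=onz(c,f(q),z); d=P[0]-P[1]; print(n,np.linalg.norm(d).round(4),((P-t)@R*1000).round(1).tolist())
```

```text
plate 0.0552 [[49.0, -27.9, -6.6], [49.0, 27.3, -6.4]]
tray 0.055 [[49.6, -27.1, 11.9], [49.6, 27.9, 12.1]]
```

View pics/d4.png

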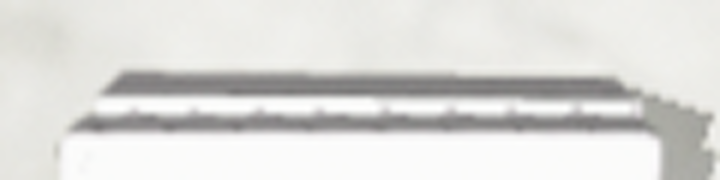

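Request:
servo_tool:
  deltas:
    - {"slide":[0.02,0.03,0.08],"spin":0}
    - {"slide":[0,0,0.1],"spin":0}
    - {"slide":[0,0,0],"spin":0}

```text
time_s: 14.05
tcp_pos: [0.493, 0.4122, 0.0275]
ee_rot: [[0.954, 0.298, 0.002], [0.298, -0.954, -0.002], [0.001, 0.002, -1.0]]
wrist_force: [-0.4, -0.8, -1.9]
gripper_width: 0.639
```

```bash
python3 go.py .4925 .4120 .0255 17.35;python3 - <<'E'
from h import *
c=cap("wrist");crop(c,195,135,315,165,6,"d5")
E
```

```text
t 14.05 tcp [0.493  0.4122 0.0275] yaw 17.36 units [-0.02  0.    0.08] spin 0.0 F [-0.4 -0.8 -1.9] w 0.639 vel 0.25
zaxis [ 0.0017 -0.0018 -1.    ] j [ 54.37  34.37  -9.69   0.19 -45.98  52.86] F [-0.4 -0.8 -1.9]
```

View pics/d5.png

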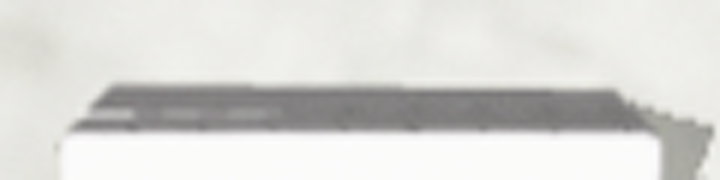

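Request:
servo_tool:
  deltas:
    - {"slide":[-0.01,0.015,0.08],"spin":0}
    - {"slide":[0,0,0.02],"spin":0}
    - {"slide":[0,0,0],"spin":0}

```text
time_s: 14.4
tcp_pos: [0.4931, 0.412, 0.0256]
ee_rot: [[0.954, 0.299, 0.002], [0.299, -0.954, -0.001], [0.002, 0.002, -1.0]]
wrist_force: [-0.1, -0.8, -1.7]
gripper_width: 0.638
```

```bash
python3 go.py .4925 .4120 .0255 17.35;python3 - <<'E'
from h import *
c=cap("wrist");crop(c,195,135,315,165,6,"d6")
E
```

```text
t 14.4 tcp [0.4931 0.412  0.0256] yaw 17.38 units [-0.02 -0.01  0.  ] spin 0.0 F [-0.1 -0.8 -1.7] w 0.638 vel 0.15
zaxis [ 0.0024 -0.0014 -1.    ] j [ 54.36  34.49  -9.82   0.22 -45.68  52.87] F [-0.1 -0.8 -1.7]
```

View pics/d6.png

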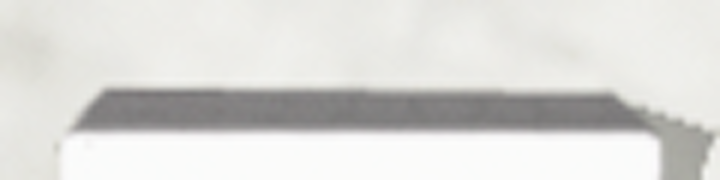

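The edges look flush and the weight is still on the tool. I'll go down a little more until contact.

Request:
servo_tool:
  deltas:
    - {"slide":[0,0,0.04],"spin":0}
    - {"slide":[0,0,0.02],"spin":0}
    - {"slide":[0,0,0],"spin":0}

```text
time_s: 14.75
tcp_pos: [0.4931, 0.4121, 0.0255]
ee_rot: [[0.954, 0.299, 0.003], [0.299, -0.954, -0.002], [0.002, 0.002, -1.0]]
wrist_force: [0.1, -0.3, -1.8]
gripper_width: 0.642
```

```bash
python3 go.py .4925 .4120 .0255 17.35
```

```text
t 14.75 tcp [0.4931 0.4121 0.0255] yaw 17.4 units [-0.02 -0.    0.  ] spin 0.01 F [ 0.1 -0.3 -1.8] w 0.642 vel 0.1
zaxis [ 0.0028 -0.0015 -1.    ] j [ 54.37  34.48  -9.84   0.25 -45.65  52.86] F [ 0.1 -0.3 -1.8]
```

Request:
servo_tool:
  deltas:
    - {"slide":[0,0,0.09],"spin":0}
    - {"slide":[0,0,0.05],"spin":0}

```text
time_s: 14.95
tcp_pos: [0.4931, 0.4121, 0.0255]
ee_rot: [[0.954, 0.3, 0.003], [0.3, -0.954, -0.002], [0.003, 0.003, -1.0]]
wrist_force: [-1.6, -0.3, 3.5]
gripper_width: 0.637
```

Contact: the force went from -1.8 to +3.5 N at z = 0.0255, as predicted. Releasing.

Request:
servo_tool:
  deltas:
    - {"slide":[0,0,0],"spin":0}
    - {"slide":[0,0,0],"spin":0}
    - {"slide":[0,0,0],"spin":0}
    - {"slide":[0,0,0],"spin":0}
  gripper: 0

```text
time_s: 15.35
tcp_pos: [0.494, 0.413, 0.0255]
ee_rot: [[0.954, 0.3, 0.005], [0.3, -0.954, 0.0], [0.005, 0.001, -1.0]]
wrist_force: [0.7, -0.1, 0.6]
gripper_width: 0.916
```

```bash
python3 go.py .4925 .4120 .0255 17.35;python3 - <<'E'
from h import *
c=cap("wrist","d7")
c=cap("side");crop(c,195,170,265,235,9,"d8")
E
```

```text
t 15.35 tcp [0.494  0.413  0.0255] yaw 17.48 units [-0.07  0.02 -0.  ] spin 0.02 F [ 0.7 -0.1  0.6] w 0.916 vel 0.3
zaxis [ 5.5e-03  4.0e-04 -1.0e+00] j [ 54.39  34.51  -9.83   0.34 -45.46  52.85] F [ 0.7 -0.1  0.6]
```

View pics/d7.png

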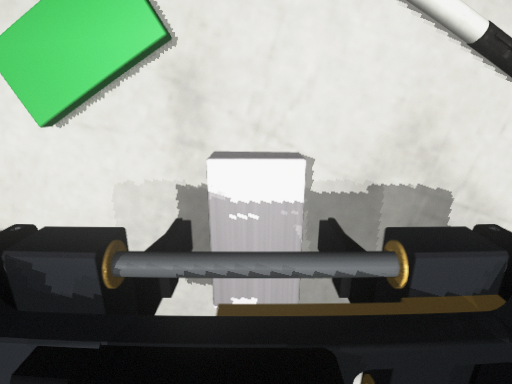

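View pics/d8.png

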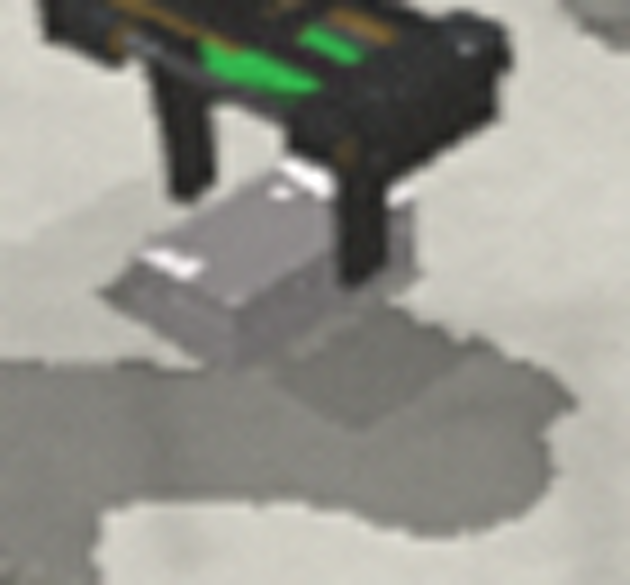

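Both views show the plate lying flush on the tray, with the fingers clear. I'll lift straight up and verify from above.

Request:
servo_tool:
  deltas:
    - {"slide":[-0.03,0,-0.3],"spin":0}
    - {"slide":[0,0,-0.6],"spin":0}
    - {"slide":[0,0,-0.7],"spin":0}
    - {"slide":[0,0,-0.8],"spin":0}
    - {"slide":[0,0,-0.8],"spin":0}
    - {"slide":[0,0,-0.8],"spin":0}
    - {"slide":[0,0,-0.8],"spin":0}
    - {"slide":[0,0,-0.8],"spin":0}
    - {"slide":[0,0,-0.6],"spin":0}
    - {"slide":[0,0,0],"spin":0}
  gripper: 0

```text
time_s: 16.45
tcp_pos: [0.4923, 0.4124, 0.1902]
ee_rot: [[0.954, 0.301, 0.007], [0.301, -0.954, 0.001], [0.007, 0.001, -1.0]]
wrist_force: [0.7, -0.7, 0.0]
gripper_width: 0.999
```

```bash
python3 go.py .55 .05 .22 -90;python3 - <<'E'
from h import *
c=cap("wrist","e1");np.save("e1.npy",c,allow_pickle=True);crop(c,200,110,310,230,5,"e1c")
E
```

```text
t 16.45 tcp [0.4923 0.4124 0.1902] yaw 17.49 units [-2.15 14.52 -1.19] spin -9.06 F [ 0.7 -0.7  0. ] w 0.999 vel 1.55
zaxis [ 6.8e-03  7.0e-04 -1.0e+00] j [ 5.450e+01  2.482e+01 -5.000e-02  3.200e-01 -6.486e+01  5.285e+01] F [ 0.7 -0.7  0. ]
```

View pics/e1.png

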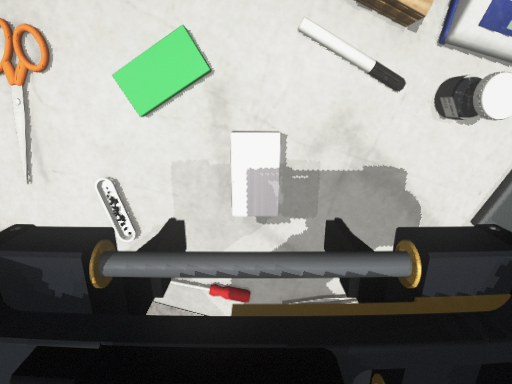

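View pics/e1c.png

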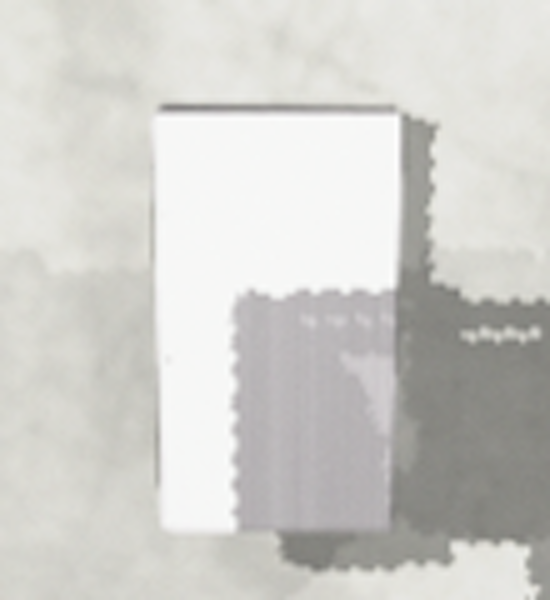

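Seen from above, the stack shows one clean outline, with no tray edge sticking out beyond ordinary parallax. Next I'll locate the handle in the scene and side views.

Run:
```python
from h import *
c=cap("scene");np.save("f1.npy",c,allow_pickle=True);crop(c,255,135,345,210,7,"f1")
c=cap("side");np.save("f2.npy",c,allow_pickle=True);crop(c,270,205,355,290,7,"f2")
```

```text
(no output)
```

View pics/f1.png

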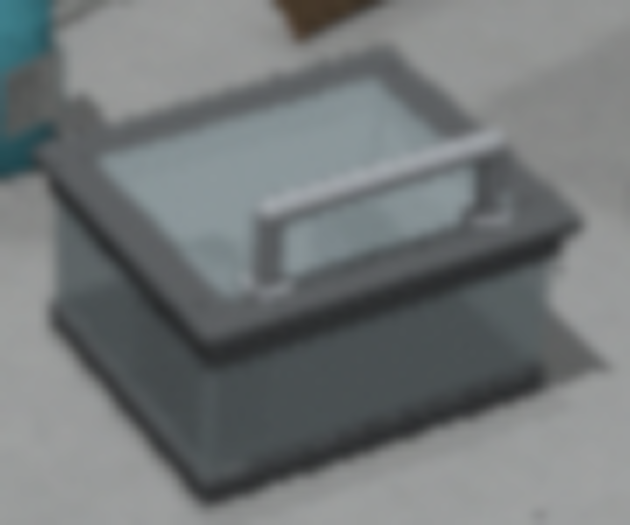

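View pics/f2.png

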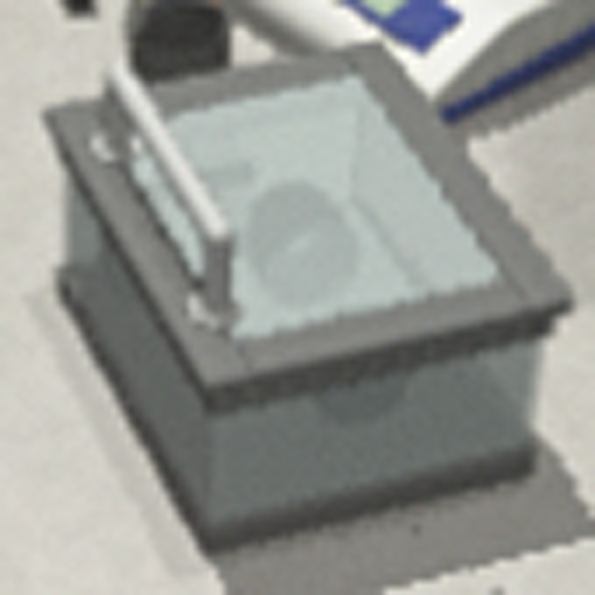

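```bash
python3 - <<'E'
from h import *
a=np.load("f1.npy",allow_pickle=True).item();b=np.load("f2.npy",allow_pickle=True).item()
fa=lambda q:(np.array(q)+.5)/7-.5+[255,135]; fb=lambda q:(np.array(q)+.5)/7-.5+[270,205]
qa=fa([(262,211),(497,141)]);qb=fb([(118,84),(219,237)])
for c,q in((a,qa),(b,qb)):
    P=onz(c,q,.14);d=P[1]-P[0];print(P.round(4).tolist(),P.mean(0).round(4),np.linalg.norm(d).round(4),np.degrees(np.arctan2(d[1],d[0])).round(1))
def tri(i):
    d1=rays(a,qa[i])[0];d2=rays(b,qb[i])[0];A=np.c_[d1,-d2];t=np.linalg.lstsq(A,b["eye"]-a["eye"],rcond=None)[0];p,q=a["eye"]+t[0]*d1,b["eye"]+t[1]*d2;return (p+q)/2,np.linalg.norm(p-q)
print(tri(0),tri(1))
# lid top z=.102 corners (front)
La=onz(a,fa([(207,345),(580,222)]),.1);Lb=onz(b,fb([(45,115),(210,392)]),.1)
for P in(La,Lb):
    d=P[1]-P[0];print(P.round(4).tolist(),P.mean(0).round(4),np.linalg.norm(d).round(4),np.degrees(np.arctan2(d[1],d[0])).round(1))
E
python3 go.py .55 .05 .22 -90
```

```text
[[0.5209, 0.0755, 0.14], [0.4924, -0.0356, 0.14]] [0.5066 0.0199 0.14  ] 0.1147 -104.3
[[0.518, 0.0702, 0.14], [0.4951, -0.0336, 0.14]] [0.5065 0.0183 0.14  ] 0.1063 -102.4
(array([0.52140808, 0.07381326, 0.13761783]), np.float64(0.002549659726889259)) (array([ 0.4930178 , -0.03526275,  0.14095153]), np.float64(0.0021604163395240947))
[[0.5068, 0.1178, 0.1], [0.4642, -0.0632, 0.1]] [0.4855 0.0273 0.1   ] 0.186 -103.2
[[0.5101, 0.1125, 0.1], [0.467, -0.0697, 0.1]] [0.4886 0.0214 0.1   ] 0.1872 -103.3
t 16.6 tcp [0.4909 0.411  0.1863] yaw 17.46 units [-2.08 14.49 -1.28] spin -9.07 F [-0.2 -0.7 -0.5] w 0.995 vel 0.97
zaxis [ 0.0017 -0.0042 -1.    ] j [ 54.5   25.01  -0.3    0.24 -64.82  52.85] F [-0.2 -0.7 -0.5]
```

Handle middle is at about (0.507, 0.019, 0.140); the scene and side views agree within 2 mm. The box yaw is about -13.3°, since the bar and the lid front edge both run along -103.3°. I'll traverse there at height, then turn the tool x to -103.3° so that the jaws close along the box's x.

Request:
servo_tool:
  deltas:
    - {"slide":[-0.15,0.5,-0.25],"spin":0}
    - {"slide":[-0.22,0.85,-0.25],"spin":0}
    - {"slide":[-0.24,0.9,-0.1],"spin":0}
    - {"slide":[-0.24,0.9,0],"spin":0}
    - {"slide":[-0.24,0.9,0],"spin":0}
    - {"slide":[-0.24,0.9,0],"spin":0}
    - {"slide":[-0.24,0.9,0],"spin":0}
    - {"slide":[-0.24,0.9,0],"spin":0}
    - {"slide":[-0.24,0.9,0],"spin":0}
    - {"slide":[-0.24,0.9,0],"spin":0}

```text
time_s: 17.6
tcp_pos: [0.4953, 0.1675, 0.2009]
ee_rot: [[0.955, 0.298, -0.008], [0.298, -0.955, -0.014], [-0.012, 0.011, -1.0]]
wrist_force: [0.6, 0.3, 0.3]
gripper_width: 0.998
```

```bash
python3 go.py .507 .019 .2 -103.3
```

```text
t 17.6 tcp [0.4953 0.1675 0.2009] yaw 17.32 units [-1.32  5.81  0.12] spin -7.42 F [0.6 0.3 0.3] w 0.998 vel 23.43
zaxis [-0.0077 -0.0144 -0.9999] j [ 36.72  13.49 -15.39   0.45 -61.97  70.39] F [0.6 0.3 0.3]
```

Request:
servo_tool:
  deltas:
    - {"slide":[-0.2,0.85,0],"spin":0}
    - {"slide":[-0.2,0.85,0],"spin":0}
    - {"slide":[-0.2,0.8,0],"spin":0}
    - {"slide":[-0.2,0.8,0],"spin":0}
    - {"slide":[-0.18,0.7,0],"spin":0}
    - {"slide":[-0.14,0.6,0],"spin":0}
    - {"slide":[-0.1,0.4,0],"spin":0}
    - {"slide":[-0.05,0.2,0],"spin":0}
    - {"slide":[0,0,0],"spin":0.5}
    - {"slide":[0,0,0],"spin":1}

```text
time_s: 18.6
tcp_pos: [0.4937, 0.0118, 0.2036]
ee_rot: [[0.997, 0.074, -0.014], [0.074, -0.997, -0.017], [-0.015, 0.016, -1.0]]
wrist_force: [0.7, -0.5, -0.4]
gripper_width: 1.0
```

Request:
servo_tool:
  deltas:
    - {"slide":[0,0,0],"spin":1}
    - {"slide":[0,0,0],"spin":1}
    - {"slide":[0,0,0],"spin":1}
    - {"slide":[0,0,0],"spin":1}
    - {"slide":[0,0,0],"spin":1}
    - {"slide":[0,0,0],"spin":1}
    - {"slide":[0,0,0],"spin":1}
    - {"slide":[0,0,0],"spin":1}
    - {"slide":[0,0,0],"spin":1}
    - {"slide":[0,0,0],"spin":1}

```text
time_s: 19.6
tcp_pos: [0.4902, 0.0101, 0.2032]
ee_rot: [[0.19, -0.982, -0.016], [-0.982, -0.19, -0.017], [0.014, 0.019, -1.0]]
wrist_force: [0.5, 0.5, -0.5]
gripper_width: 1.003
```

Request:
servo_tool:
  deltas:
    - {"slide":[0,0,0],"spin":1}
    - {"slide":[0,0,0],"spin":0.8}
    - {"slide":[0,0,0],"spin":0.3}
    - {"slide":[0,0,0],"spin":0}

```text
time_s: 20.0
tcp_pos: [0.4888, 0.0097, 0.203]
ee_rot: [[-0.115, -0.993, -0.017], [-0.993, 0.115, -0.017], [0.019, 0.015, -1.0]]
wrist_force: [0.8, -0.0, -0.4]
gripper_width: 1.001
```

```bash
python3 go.py .507 .019 .2 -103.3
python3 - <<'E'
from h import *
c=cap("wrist","g1");np.save("g1.npy",c,allow_pickle=True)
s=sense();np.save("g1s.npy",s,allow_pickle=True)
E
```

```text
t 20.0 tcp [0.4888 0.0097 0.203 ] yaw -96.6 units [-0.45 -0.68  0.1 ] spin 0.84 F [ 0.8 -0.  -0.4] w 1.001 vel 0.33
zaxis [-0.017  -0.0173 -0.9997] j [ 20.61  10.22 -19.45   0.67 -61.59 -27.54] F [ 0.8 -0.  -0.4]
```

View pics/g1.png

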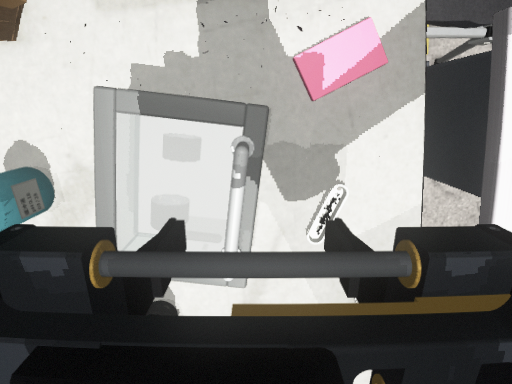

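Run:
```python
from h import *
c=np.load("g1.npy",allow_pickle=True).item()
crop(c,200,120,300,290,4,"g1c")
```

```text
(no output)
```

View pics/g1c.png

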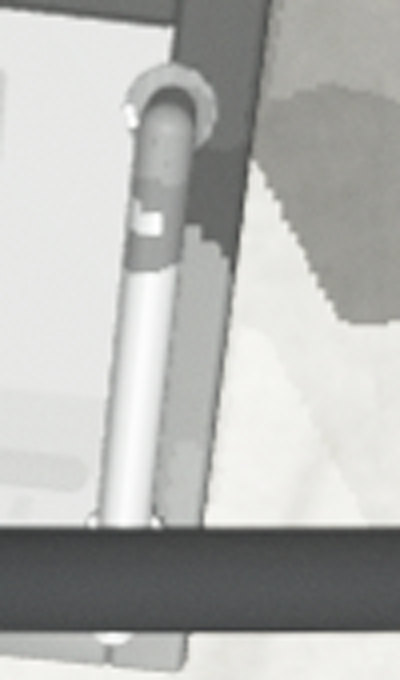

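```bash
python3 - <<'E'
from h import *
c=np.load("g1.npy",allow_pickle=True).item();s=np.load("g1s.npy",allow_pickle=True).item()
uv=(np.array([(168,112),(159,200),(144,350),(128,510)])+.5)/4-.5+[200,120]
P=onz(c,uv,.14);print(P.round(4).tolist());d=P[3]-P[1];print(np.degrees(np.arctan2(d[1],d[0])),np.degrees(np.arctan2(*(P[1]-P[3])[[1,0]])), s["tcp_pos"])
u=(P[1]-P[3])/np.linalg.norm(P[1]-P[3]);print("mid via 55mm from end",(P[0]-u*.055).round(4))
E
python3 go.py .507 .019 .2 -103.3
```

```text
[[0.4922, -0.037, 0.14], [0.4963, -0.0195, 0.14], [0.5035, 0.012, 0.14], [0.5119, 0.0483, 0.14]]
76.9824911255405 -103.0175088744595 [0.48877798 0.00973412 0.20295723]
mid via 55mm from end [0.5046 0.0166 0.14  ]
t 20.05 tcp [0.4888 0.0097 0.203 ] yaw -96.56 units [-0.45 -0.68  0.1 ] spin 0.84 F [-0.2 -0.1 -0.2] w 1.0 vel 0.61
zaxis [-0.017  -0.0173 -0.9997] j [ 20.61  10.22 -19.45   0.67 -61.59 -27.5 ] F [-0.2 -0.1 -0.2]
```

Request:
servo_tool:
  deltas:
    - {"slide":[-0.2,-0.3,0],"spin":0.5}
    - {"slide":[-0.15,-0.35,0],"spin":0.32}
    - {"slide":[0,0,0],"spin":0}
    - {"slide":[0,0,0],"spin":0}

```text
time_s: 20.45
tcp_pos: [0.5055, 0.0158, 0.2025]
ee_rot: [[-0.226, -0.974, -0.018], [-0.974, 0.226, -0.017], [0.021, 0.013, -1.0]]
wrist_force: [0.2, -0.1, 0.2]
gripper_width: 1.002
```

```bash
python3 go.py .5055 .018 .1213 -103.1
```

```text
t 20.45 tcp [0.5055 0.0158 0.2025] yaw -103.05 units [-0.15 -0.02  3.25] spin 0.01 F [ 0.2 -0.1  0.2] w 1.002 vel 0.47
zaxis [-0.0176 -0.0173 -0.9997] j [ 20.57  11.93 -17.3    0.65 -62.06 -33.94] F [ 0.2 -0.1  0.2]
```

Request:
servo_tool:
  deltas:
    - {"slide":[-0.1,0,0.8],"spin":0}
    - {"slide":[0,0,0.8],"spin":0}
    - {"slide":[0,0,0.6],"spin":0}
    - {"slide":[0,0,0.4],"spin":0}
    - {"slide":[0,0,0.2],"spin":0}
    - {"slide":[0,0,0],"spin":0}
    - {"slide":[0,0,0],"spin":0}

```text
time_s: 21.15
tcp_pos: [0.5041, 0.0166, 0.132]
ee_rot: [[-0.219, -0.976, -0.014], [-0.976, 0.219, -0.017], [0.019, 0.01, -1.0]]
wrist_force: [0.2, 0.3, 0.4]
gripper_width: 0.998
```

```bash
python3 go.py .5055 .018 .1213 -103.1
```

```text
t 21.15 tcp [0.5041 0.0166 0.132 ] yaw -102.65 units [-0.07 -0.05  0.42] spin 0.06 F [0.2 0.3 0.4] w 0.998 vel 0.24
zaxis [-0.0143 -0.0165 -0.9998] j [ 20.74  15.96 -23.31   0.76 -51.83 -33.87] F [0.2 0.3 0.4]
```

Request:
servo_tool:
  deltas:
    - {"slide":[-0.05,-0.05,0.25],"spin":0.06}
    - {"slide":[0,0,0.2],"spin":0}
    - {"slide":[0,0,0],"spin":0}

```text
time_s: 21.45
tcp_pos: [0.5066, 0.0178, 0.1213]
ee_rot: [[-0.227, -0.974, -0.011], [-0.974, 0.228, -0.015], [0.017, 0.007, -1.0]]
wrist_force: [0.6, -0.2, -0.1]
gripper_width: 1.001
```

```bash
python3 go.py .5055 .018 .1213 -103.1
python3 - <<'E'
from h import *
c=cap("side");crop(c,255,180,355,290,5,"i1")
c=cap("wrist","i2")
E
```

```text
t 21.45 tcp [0.5066 0.0178 0.1213] yaw -103.15 units [0.   0.05 0.  ] spin -0.01 F [ 0.6 -0.2 -0.1] w 1.001 vel 0.68
zaxis [-0.0109 -0.0154 -0.9998] j [ 20.77  16.85 -23.88   0.79 -50.17 -34.43] F [ 0.6 -0.2 -0.1]
```

View pics/i1.png

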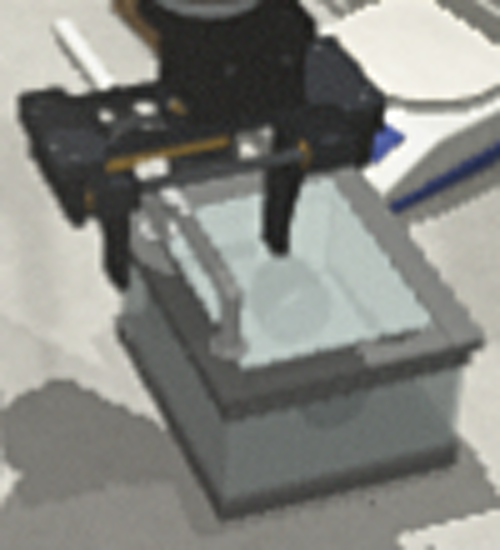

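View pics/i2.png

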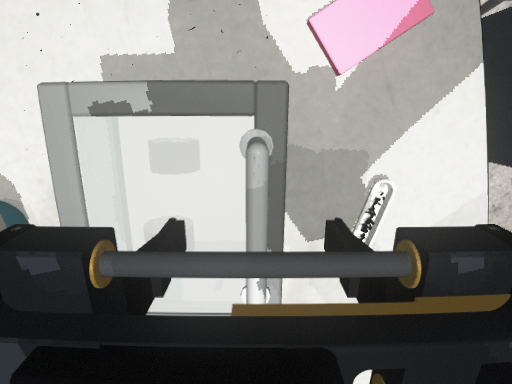

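The bar runs midway between the fingers, at column 256. Closing.

Request:
servo_tool:
  deltas:
    - {"slide":[0,0,0],"spin":0}
    - {"slide":[0,0,0],"spin":0}
    - {"slide":[0,0,0],"spin":0}
    - {"slide":[0,0,0],"spin":0}
    - {"slide":[0,0,0],"spin":0}
    - {"slide":[0,0,0],"spin":0}
    - {"slide":[0,0,0],"spin":0}
    - {"slide":[0,0,0],"spin":0}
  gripper: 255

```text
time_s: 22.35
tcp_pos: [0.5074, 0.018, 0.1225]
ee_rot: [[-0.227, -0.974, -0.009], [-0.974, 0.227, -0.015], [0.017, 0.005, -1.0]]
wrist_force: [0.3, -0.3, 0.1]
gripper_width: 0.356
```

```bash
python3 go.py .5055 .018 .1213 -103.1
```

```text
t 22.35 tcp [0.5074 0.018  0.1225] yaw -103.13 units [0.02 0.07 0.05] spin -0.0 F [ 0.3 -0.3  0.1] w 0.356 vel 0.06
zaxis [-0.0087 -0.015  -0.9998] j [ 20.77  16.77 -23.8    0.82 -50.21 -34.43] F [ 0.3 -0.3  0.1]
```

Still closing (0.356 is 31 mm). I'll let it finish.

Request:
servo_tool:
  deltas:
    - {"slide":[0,0,0],"spin":0}
    - {"slide":[0,0,0],"spin":0}
    - {"slide":[0,0,0],"spin":0}
    - {"slide":[0,0,0],"spin":0}
    - {"slide":[0,0,0],"spin":0}

```text
time_s: 22.85
tcp_pos: [0.5061, 0.0181, 0.1223]
ee_rot: [[-0.228, -0.974, -0.011], [-0.974, 0.228, -0.015], [0.017, 0.007, -1.0]]
wrist_force: [-0.4, 0.2, -0.4]
gripper_width: 0.128
```

```bash
python3 go.py .5055 .018 .1213 -103.1
```

```text
t 22.85 tcp [0.5061 0.0181 0.1223] yaw -103.17 units [0.01 0.02 0.04] spin -0.01 F [-0.4  0.2 -0.4] w 0.128 vel 0.08
zaxis [-0.0112 -0.0148 -0.9998] j [ 20.8   16.74 -23.84   0.74 -50.32 -34.45] F [-0.4  0.2 -0.4]
```

Width 0.128 ≈ 11 mm, so the bar is held. Starting the pull gently.

Request:
servo_tool:
  deltas:
    - {"slide":[0,0,0],"spin":0}
    - {"slide":[0,0,-0.2],"spin":0}

```text
time_s: 23.05
tcp_pos: [0.507, 0.0181, 0.1253]
ee_rot: [[-0.229, -0.973, -0.009], [-0.973, 0.229, -0.014], [0.016, 0.006, -1.0]]
wrist_force: [15.4, -6.9, -31.5]
gripper_width: 0.127
```

Request:
servo_tool:
  deltas:
    - {"slide":[0,0,-0.3],"spin":0}

```text
time_s: 23.15
tcp_pos: [0.5083, 0.0179, 0.1288]
ee_rot: [[-0.23, -0.973, -0.008], [-0.973, 0.23, -0.013], [0.015, 0.004, -1.0]]
wrist_force: [15.3, -8.8, -25.1]
gripper_width: 0.128
```

Request:
servo_tool:
  deltas:
    - {"slide":[0,-0.08,-0.2],"spin":0}

```text
time_s: 23.25
tcp_pos: [0.5101, 0.0172, 0.1324]
ee_rot: [[-0.231, -0.973, -0.01], [-0.973, 0.231, -0.014], [0.016, 0.006, -1.0]]
wrist_force: [-3.7, 3.5, 2.2]
gripper_width: 0.127
```

```bash
python3 go.py .5157 .0159 .1438 -103.1
python3 - <<'E'
from h import *
c=cap("side");crop(c,255,180,355,290,5,"j1")
E
```

```text
t 23.25 tcp [0.5101 0.0172 0.1324] yaw -103.33 units [ 0.01 -0.23 -0.46] spin -0.03 F [-3.7  3.5  2.2] w 0.127 vel 6.12
zaxis [-0.0098 -0.0139 -0.9999] j [ 20.52  16.34 -22.64   0.7  -51.82 -34.3 ] F [-3.7  3.5  2.2]
```

View pics/j1.png

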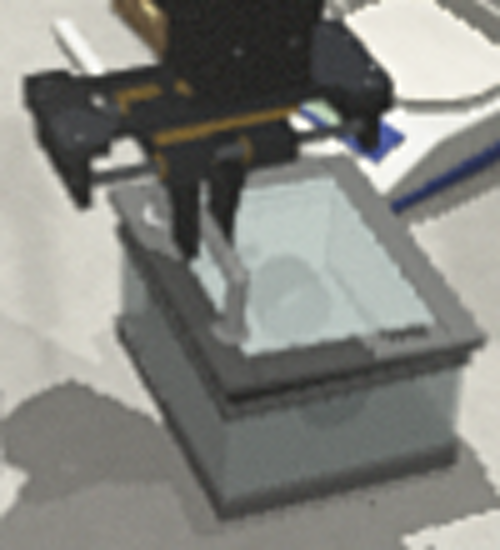

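The side view shows the lid lifted, with a gap at the front-right corner (crop 225,400), and the force has dropped, so the seal has let go. I'll bring it up to 0.16 rad.

Request:
servo_tool:
  deltas:
    - {"slide":[0,-0.11,-0.2],"spin":0}

```text
time_s: 23.4
tcp_pos: [0.5117, 0.0168, 0.1366]
ee_rot: [[-0.232, -0.973, -0.013], [-0.973, 0.232, -0.013], [0.016, 0.01, -1.0]]
wrist_force: [0.9, 2.2, -11.1]
gripper_width: 0.127
```

```bash
python3 go.py .5157 .0159 .1438 -103.1
```

```text
t 23.4 tcp [0.5117 0.0168 0.1366] yaw -103.39 units [ 0.   -0.16 -0.29] spin -0.04 F [  0.9   2.2 -11.1] w 0.127 vel 9.83
zaxis [-0.013  -0.0133 -0.9998] j [ 20.35  16.29 -21.95   0.57 -52.72 -34.1 ] F [  0.9   2.2 -11.1]
```

Request:
servo_tool:
  deltas:
    - {"slide":[0,-0.12,-0.2],"spin":0}
    - {"slide":[0,-0.03,-0.05],"spin":0}

```text
time_s: 23.6
tcp_pos: [0.5144, 0.0162, 0.1423]
ee_rot: [[-0.232, -0.973, -0.017], [-0.973, 0.232, -0.013], [0.017, 0.013, -1.0]]
wrist_force: [0.6, 0.1, -2.6]
gripper_width: 0.126
```

Request:
servo_tool:
  deltas:
    - {"slide":[0,0,0],"spin":0}
    - {"slide":[0,0,0],"spin":0}

```text
time_s: 23.8
tcp_pos: [0.5149, 0.0161, 0.1433]
ee_rot: [[-0.232, -0.973, -0.015], [-0.973, 0.232, -0.013], [0.016, 0.011, -1.0]]
wrist_force: [1.7, -0.0, -5.7]
gripper_width: 0.125
```

```bash
python3 go.py .5157 .0159 .1438 -103.1
```

```text
t 23.8 tcp [0.5149 0.0161 0.1433] yaw -103.4 units [ 0.   -0.03 -0.02] spin -0.04 F [ 1.7 -0.  -5.7] w 0.125 vel 0.22
zaxis [-0.0149 -0.0132 -0.9998] j [ 20.12  16.19 -20.93   0.51 -53.95 -33.83] F [ 1.7 -0.  -5.7]
```

By the arm's reading the handle has risen 21.0 mm, so θ≈0.156 rad. I'll verify this independently from images, in case the bar slipped in the jaws.

```bash
python3 - <<'E'
from h import *
c=cap("side","k0");np.save("k2.npy",c,allow_pickle=True);crop(c,265,195,355,290,7,"k2")
c=cap("scene");np.save("k1.npy",c,allow_pickle=True);crop(c,255,130,345,210,7,"k1")
E
python3 go.py .5157 .0159 .1438 -103.1
```

```text
t 23.9 tcp [0.5149 0.0161 0.1433] yaw -103.39 units [ 0.   -0.03 -0.02] spin -0.04 F [ 0.5  0.4 -3.9] w 0.125 vel 0.1
zaxis [-0.0149 -0.0132 -0.9998] j [ 20.12  16.19 -20.94   0.52 -53.94 -33.83] F [ 0.5  0.4 -3.9]
```

View pics/k2.png

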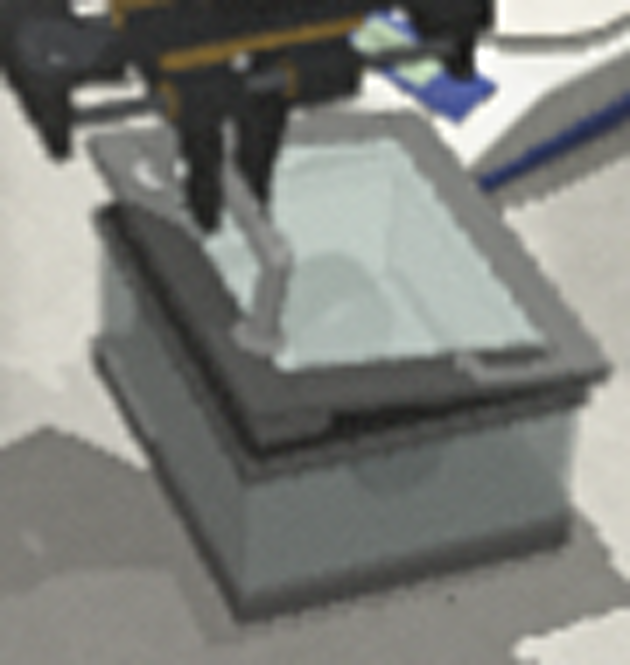

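View pics/k1.png

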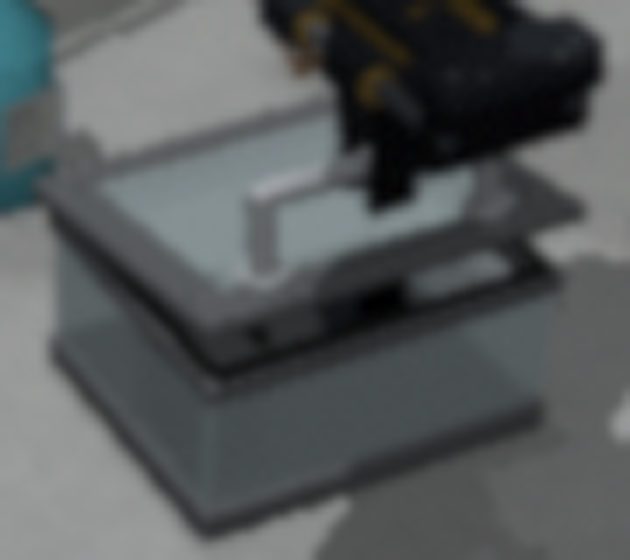

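Run:
```python
from h import *
a=np.load("k1.npy",allow_pickle=True).item();b=np.load("k2.npy",allow_pickle=True).item()
psi=np.radians(-13.2);bx=np.array([np.cos(psi),np.sin(psi),0]);by=np.array([-bx[1],bx[0],0]);H=np.array([.5058,.0183,.09])+.139*bx
def rot(P,t):
    d=P-H;x,y,z=d@bx,d@by,d[2];return H+bx*(x*np.cos(t)+z*np.sin(t))+by*y+np.array([0,0,-x*np.sin(t)+z*np.cos(t)])
g=lambda q,o:(np.array(q)+.5)/7-.5+np.array(o)
for n,c,p0,z,p1 in(("scene bar end",a,g((262,211),(255,135)),.14,g((259,190),(255,130))),("scene corner",a,g((207,345),(255,135)),.1,g((206,328),(255,130))),
  ("side bar end",b,g((219,237),(270,205)),.14,g((283,258),(265,195))),("side corner",b,g((210,392),(270,205)),.1,g((258,420),(265,195)))):
    P=onz(c,[p0],z)[0];T=np.linspace(0,.4,401);e=[np.linalg.norm(proj(c,rot(P,t))[0]-p1) for t in T];i=np.argmin(e);print(n,T[i],e[i].round(2))
```

```text
scene bar end 0.16 1.0
scene corner 0.153 0.17
side bar end 0.168 0.35
side corner 0.136 0.59
```

The images give 0.14–0.17 rad (mean 0.154), matching the arm's 0.156 with no slip. I'll hold for a moment to check drift and take a last look at everything.

Request:
servo_tool:
  deltas:
    - {"slide":[0,0,0],"spin":0}
    - {"slide":[0,0,0],"spin":0}
    - {"slide":[0,0,0],"spin":0}
    - {"slide":[0,0,0],"spin":0}

```text
time_s: 24.3
tcp_pos: [0.5149, 0.0161, 0.1434]
ee_rot: [[-0.232, -0.973, -0.014], [-0.973, 0.232, -0.013], [0.016, 0.011, -1.0]]
wrist_force: [0.8, 0.0, -4.4]
gripper_width: 0.127
```

```bash
python3 go.py .5157 .0159 .1438 -103.1
python3 - <<'E'
from h import *
cap("scene","z1");c=cap("side");crop(c,195,170,265,235,9,"z2")
E
```

```text
t 24.3 tcp [0.5149 0.0161 0.1434] yaw -103.4 units [ 0.   -0.03 -0.02] spin -0.04 F [ 0.8  0.  -4.4] w 0.127 vel 0.05
zaxis [-0.0142 -0.013  -0.9998] j [ 20.12  16.17 -20.95   0.52 -53.9  -33.83] F [ 0.8  0.  -4.4]
```

View pics/z1.png

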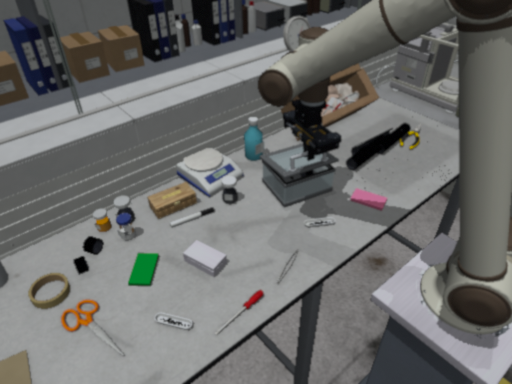

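View pics/z2.png

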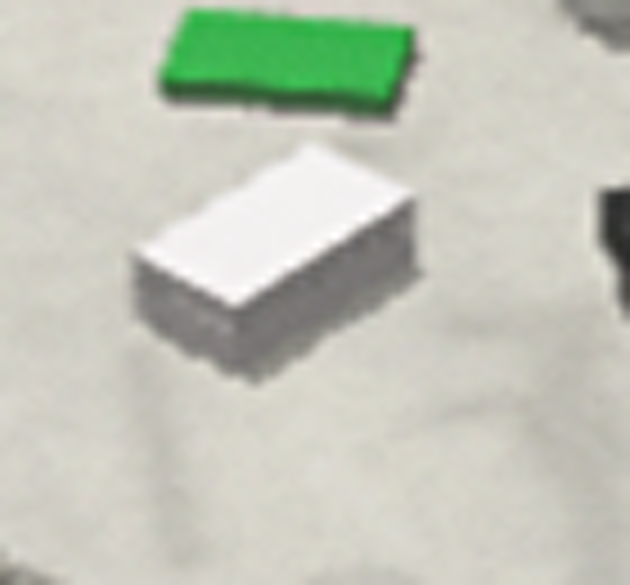

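The stack at scene (205,258) reads as one flush block. The boat (319,222), marker (192,217) and jar (230,190) are where they started, and the lid is steady. Handing in.

```bash
python3 -c "
from station import r
print(r.finish_job())"
```

```text
the job is handed in; nothing more can be done
None
```

The cover plate is on the specimen tray and released. I then pulled the dry box lid loose by its bar, and the gripper is still holding it ajar. I handed in at about 24.4 s of the 42 s allowed.

- **Cover on tray:** The wrist and side pictures show the tray and cover as one flush block. I saw no overhang and estimate any misfit at under about 1 mm.
- **Lid:** The arm's reading puts the opening at 0.156 rad, so the front edge is about 24.6 mm up. The picture estimates ran from 0.136 to 0.168 rad (mean 0.154), so they scatter, but they show no sign of the bar slipping. Over the last 0.4 s the pose stayed put and the grip held.
- **Bystanders:** In the last scene picture the boat, marker and jar are where they started.

**Other things that happened:**
- My first move call was refused, probably because its rows had no "spin".
- Fast moves tilted the tool by up to about 2° and pushed it several millimetres off, which I corrected with slower moves before gripping and placing the cover. About 1° of tilt remained while holding the bar.
- The pull at the handle reached about 31 N upward, with about 17 N sideways, more than the 14 N given for the seal. I do not know how much of that was the seal and how much was the arm pulling against it.

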